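Stand the sample leg in its stall and free its screw

ROBOT

A 6-joint arm with a two-finger parallel gripper is mounted at the origin on the work surface. World frame = base frame: x ahead of the robot, y to its left, z up, the work surface at z = 0. Lengths are in m, angles in rad, forces in N, time in s.
With the tool pointing down it reaches from about 0.25 to 0.775 m from the base axis. Payload 4 kg.
Tool frame: the origin (TCP) lies midway between the tips of the shut fingers; the grasp point (between the pads) lies 19 mm behind it; z points along the fingers, x is the direction in which the jaws open and shut, and the axes are right-handed (so a half turn about z gives the same grasp; the last joint's range is limited). The gripper opens to 94 mm and grips with 3 to 60 N. Pads are 16 mm wide; open, the fingers measure 119 mm over their backs; the gripper's body (75 mm by 177 mm) begins 78 mm behind the grasp point.
Start: joints at [1.11, 0.087, 1.371, -0, 1.684, -0.103], TCP at [0.193, 0.515, 0.206] pointing down, gripper open.
Joint ranges: [-3.1, 3.1], [-0.76, 2.03], [0.27, 2.55], [-1.08, 4.22], [0.17, 2.65], [-2.57, 2.57]. Speed limits (rad/s): [2.79, 2.79, 3.14, 3.14, 3.14, 3.14].

INTERFACE

Orientations are given as [roll, pitch, yaw] about the fixed x, y, z axes, in that order (R = Rz(yaw) Ry(pitch) Rx(roll)).
In Python, from bench import robot gives the robot as it stands.
- The arm moves only by the shell command python3 -m handwheel 'ROWS'. ROWS is a JSON object of lists of equal length, an entry for each row: "delta_pos": the shift along the tool's x, y, z in mm, a list of three; "rotation": the turn, a rotation vector about the tool's x, y, z in rad, a list of three; "claw": the closure, from -1 (fully open) to 1 (shut). In form: {"delta_pos": [[tx, ty, tz], ...], "rotation": [[wx, wy, wz], ...], "claw": [claw, ...]}. A call has exactly 8 rows; each row shifts and turns the commanded pose from where the row before left it, along the tool's axes as they then stand; what a row does not reach is not made up. A row lasts 1/8 s, in which the tool goes at most 62.5 mm and 10.7 degrees, less where a joint would pass 70% of its speed; a pose out of reach is approached as far as the arm can. A call with a gripper value outside its range is refused whole. The fingers move at their own pace and stop on an object; the grip force is fixed at half the most. Time passes only in rows, so rows that do not move let the fingers close, or fill a call up. It gives the time, the measured TCP pose, the force and the opening at its end, in the units of the state.
- robot.get_obs(): the state, without advancing time (a new reading comes with each control period).
- robot.snapshot(name): name is "side" or "top" or "wrist"; returns a dict with "color" (384x512x3 uint8, red, green, blue), "intrinsics" (3x3 intrinsics, pixels), "eye" and "rotation" of the camera in the world. Camera axes: x right, y down, z forward; pixel columns grow to the right and rows downward; lengths in m; the calibration is good to about 2 mm. A picture is of the moment at which its call begins. There is no depth.
- robot.close_job(): hands the job in, once; it reports no verdict.
The state is a dict: "time": time; "joint_positions": joint angles; "qvel": joint speeds; "joint_torque": joint torques, N m; "tool_pos": TCP position; "ee_rot": TCP orientation; "wrist_force": force on the tool from outside, world axes, zero at the start; "wrist_torque": the same for the moment, N m; "width": finger opening in m.
Only numpy, scipy, OpenCV 4.12 (cv2) and the standard library are available. Lean on these libraries where they do the work, as an engineer would, in place of code of your own. Each camera call takes 0.05 s, during which the arm holds its last target.

TASK

Tip the lying square table leg up onto its foot, pivoting it on the counter rather than picking it up, and stand it upright, winged screw on top, in the U-shaped metal stall, right back against the stall's back wall. Then turn the winged screw clockwise until it bottoms, and back it off a quarter of a turn so that it cannot seize. Let go, and leave the other samples on the counter where they are.

Things in the scene. Friction and masses are not known exactly. Their poses are not given: they have to be found in the camera images.
- post: Leg: steel square tube 44x44 mm, 200 long, black end plugs, 0.35-0.7 kg, centre of mass halfway. Origin: centre of the foot face (end without screw); z axis runs along the leg to the screw end, x and y square to its sides. Starts lying on a side on the counter (height 0), axis 22 mm up. Foot must stay down: origin never above 40 mm. It swivels in a light grip.
- post_top (a point): Centre of the leg's top end face, 200 mm from the foot; the winged screw stands 24 mm out from it. Axes as post.
- wing (a point): Winged thumbscrew's grip point, on the leg's axis 15 mm beyond the top face. Black bar 36 mm long (this point's x), 10 mm thick (y), 18 mm high, on a 24 mm diameter boss 6 mm high: the bar spans 6 to 24 mm beyond the top face. z axis as the leg's.
- screw (a joint): Thumbscrew angle, rad: 0 is bottomed (hard stop), growing as it is unscrewed (counterclockwise seen from above, leg standing). Starts 0.5 to 1.2; other stop at 3.6. At 0 the bar lies along the leg's x axis. Light friction, 0.03 N m; does not rise as it turns.
- stall: Dark steel U fixed to the counter, no floor; three walls 40 mm high, 10 thick. Origin at counter height, where the foot's centre belongs. Mouth on its -y side; back wall's inner face at y=+22 mm; side walls' inner faces at x=+/-26 (4 mm play each side) to y=-30, then flaring about 30 deg out to y=-50. The leg starts in front of the mouth, foot towards it.
- handwheel: Sample, leave alone: a black three-spoke handwheel lying flat, 124 mm across, 26 mm high; origin at the centre of its underside.
- castor: Sample, leave alone: a small castor resting wheel up on its 60 x 50 mm plate, 74 mm high; origin at the centre of its underside.
- bellows: Sample, leave alone: a black rubber bellows cone, 60 mm across, 56 mm high; origin at the centre of its underside.
Things that resemble listed ones, but are neither listed nor needed, are in the scene too. Of the things like the post, leave any that is blue, orange or yellow; of the rest the larger one is meant.

How it is judged:
On the way, in this order (a step that is already met when the one before it is completed fails the run):
1. the leg stands upright in the stall, screw on top, against the back wall (angle between post's own z axis and vertical below 0.08 rad and height (world z) of post below 0.006 m and y of post in the frame of stall between -0.008 and 0.006 m and x of post in the frame of stall between -0.008 and 0.008 m), for 0.2 s.
2. the screw is bottomed (value of joint screw below 0.07 rad and angle between post's own z axis and vertical below 0.12 rad), for 0.1 s.
At the end, for the whole second after the job is handed in: The leg stands at rest on its foot in the stall, screw on top, upright within 0.05 rad, its foot's centre within 8 mm of where it belongs against the back wall; after having been bottomed there, the screw is 1.22 to 1.92 rad off the bottom (a quarter turn within 20 degrees) (angle between post's own z axis and vertical below 0.05 rad and height (world z) of post below 0.005 m and y of post in the frame of stall between -0.008 and 0.006 m and x of post in the frame of stall between -0.008 and 0.008 m and value of joint screw between 1.22 and 1.92 rad and linear speed of post below 0.02 m/s); the robot touches nothing.
It fails at once if the leg's foot is lifted off the counter (its centre above 40 mm) (height (world z) of post above 0.04 m).
It fails at once if the handwheel is moved by more than 30 mm (distance of handwheel from where it was at the start of the episode above 0.03 m).
It fails at once if the castor is moved by more than 30 mm (distance of castor from where it was at the start of the episode above 0.03 m).
It fails at once if the bellows is moved by more than 30 mm (distance of bellows from where it was at the start of the episode above 0.03 m).
It also fails if it takes over 72 s, if anything falls off the work surface, if the arm or the gripper's body presses on something with over 40 N, if the wrist force passes 120 N, or if a joint passes its speed limit or range.

## Working session

There is one attempt and no reset: what is moved stays moved. The work goes in short steps, Python scripts to look and compute and a shell command to move; the robot and the scene stay as the last step left them, time stands still between calls to the robot, and variables do not carry over. Pictures are saved under pics/ and viewed, and the job is handed in when it is done.

```bash
ls; mkdir -p pics; python3 - <<'E'
from bench import robot
import cv2
print(robot.get_obs())
for n in ("side","top","wrist"):
    s=robot.snapshot(n); cv2.imwrite(f"pics/{n}0.png",s["color"][:,:,::-1]); print(n,s["intrinsics"].tolist(),s["eye"],s["rotation"])
E
```

```text
pics
{'time': 0.0, 'joint_positions': array([ 1.10991465e+00,  8.79349750e-02,  1.37222989e+00, -2.27275200e-05,
        1.68359114e+00, -1.03089724e-01]), 'qvel': array([-0.00220776,  0.00093321,  0.00071292,  0.00024986,  0.00156708,
        0.00108628]), 'joint_torque': array([-1.01247748e-03, -3.40198588e+01, -3.02425110e+01,  7.17206905e-02,
        3.34200100e-02, -1.81768596e-04]), 'tool_pos': array([0.19237791, 0.51467929, 0.20432748]), 'ee_rot': array([-3.14139250e+00,  2.15418827e-03,  1.21300206e+00]), 'wrist_force': array([0.40938463, 0.33752293, 0.02414228]), 'wrist_torque': array([ 0.01932415,  0.04331476, -0.00280127]), 'width': 0.09394930625935478}
side [[483.35031562046777, 0.0, 252.51547291922478], [0.0, 483.35031562046777, 192.82192539126945], [0.0, 0.0, 1.0]] [0.48833704 1.27620592 0.80012463] [-2.09916893e+00 -1.57348527e-04 -3.12061687e+00]
top [[411.7915154085061, 0.0, 260.64656589780157], [0.0, 411.7915154085061, 192.01149445208043], [0.0, 0.0, 1.0]] [ 0.40798316 -0.01425576  1.33624983] [-3.03645690e+00  6.04096432e-04 -1.59663987e+00]
wrist [[331.7989783746735, 0.0, 259.8812384266227], [0.0, 331.7989783746735, 191.77057070671088], [0.0, 0.0, 1.0]] [0.12755802 0.53944612 0.38383548] [2.89982630e+00 2.25578963e-03 1.21369218e+00]
```

View pics/top0.png

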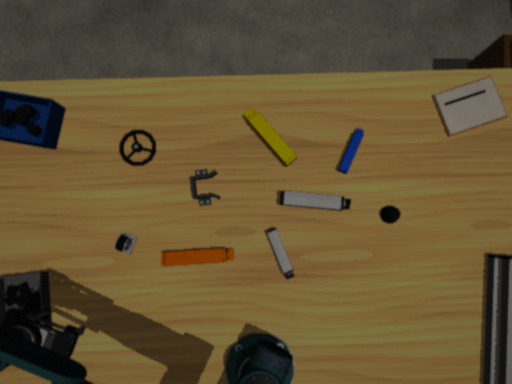

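View pics/side0.png

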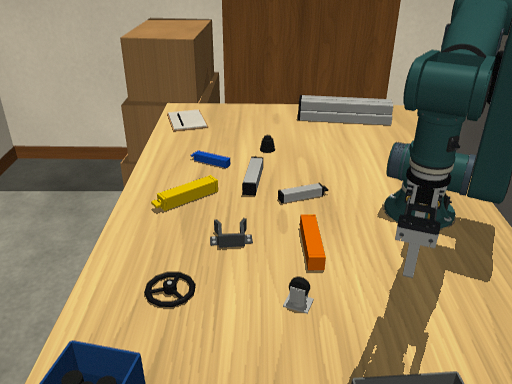

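View pics/wrist0.png

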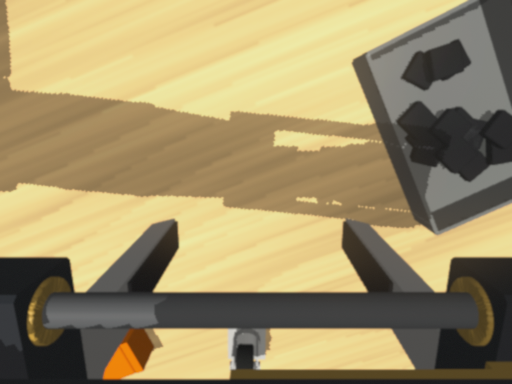

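```bash
cat > h.py <<'E'
import numpy as np,cv2
from scipy.spatial.transform import Rotation as R
from bench import robot
def cam(n):
    s=robot.snapshot(n); return s
def pix2plane(s,u,v,z):
    K=s["intrinsics"];r=R.from_euler("xyz",s["rotation"]).as_matrix()if np.array(s["rotation"]).size==3 else np.array(s["rotation"])
    d=r@np.linalg.inv(K)@np.array([u,v,1.]); e=np.array(s["eye"]); return e+d*(z-e[2])/d[2]
def proj(s,p):
    r=R.from_euler("xyz",s["rotation"]).as_matrix(); q=s["intrinsics"]@(r.T@(np.array(p)-s["eye"])); return q[:2]/q[2]
def crop(s,fn,x0,y0,x1,y1,f):
    c=s["color"][y0:y1,x0:x1,::-1]; cv2.imwrite(fn,cv2.resize(c,None,fx=f,fy=f,interpolation=cv2.INTER_CUBIC))
E
python3 - <<'E'
from h import *
s=cam("top"); crop(s,"pics/topc.png",180,150,380,290,4)
s=cam("side"); crop(s,"pics/sidec.png",190,140,350,260,5)
E
```

```text
(no output)
```

View pics/topc.png

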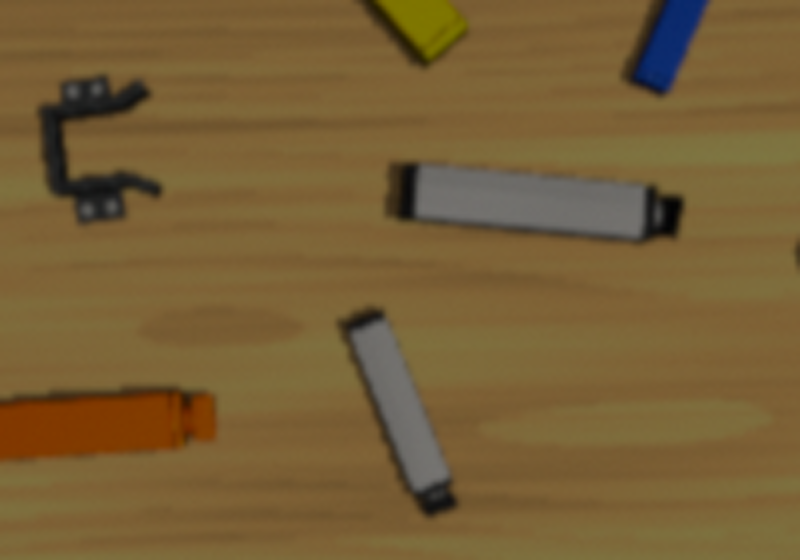

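View pics/sidec.png

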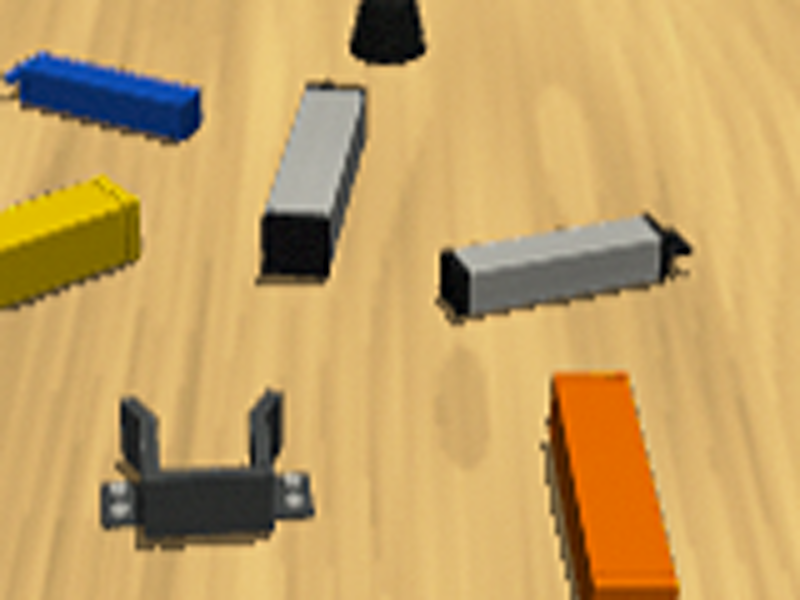

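```bash
cat > ov.py <<'E'
from h import *
def post_pts(o,rot):
    P=[]
    for z in (0,.2):
        for a,b in((-1,-1),(1,-1),(1,1),(-1,1)): P.append(o+rot@np.array([a*.022,b*.022,z]))
    return P
EP=[(0,1),(1,2),(2,3),(3,0),(4,5),(5,6),(6,7),(7,4),(0,4),(1,5),(2,6),(3,7)]
def stall_lines(o,yaw):
    r=R.from_euler("z",yaw).as_matrix(); L=[]
    for z in (0,.04):
        pts=[(-.026-.0115,-.05),(-.026,-.03),(-.026,.022),(.026,.022),(.026,-.03),(.026+.0115,-.05)]
        out=[(-.036,-.03),(-.036,.032),(.036,.032),(.036,-.03)]
        for q in (pts,out):
            w=[np.array(o)+r@np.array([a,b,z]) for a,b in q]
            L+=list(zip(w[:-1],w[1:]))
    return L
def draw(s,lines,fn,box,f,col=(0,255,0)):
    x0,y0,x1,y1=box
    im=cv2.resize(np.ascontiguousarray(s["color"][y0:y1,x0:x1,::-1]),None,fx=f,fy=f,interpolation=cv2.INTER_CUBIC)
    for a,b in lines:
        p=[tuple(int(round(t)) for t in ((proj(s,q)+.5-[x0,y0])*f)) for q in (a,b)]
        cv2.line(im,p[0],p[1],col,1,cv2.LINE_AA)
    cv2.imwrite(fn,im)
E
python3 - <<'E'
from ov import *
s=cam("top")
f=lambda x,y,z: pix2plane(s,180+x/4-.5,150+y/4-.5,z)[:2].round(4)
print("foot",f(405,164,.044),f(401,217,.044),"top",f(655,186,.044),f(646,240,.044), "wing end",f(680,215,.022))
print("stall backouter",f(42,110,.04),f(52,190,.04),"mouth",f(148,88,.04),f(160,190,.04), "innerback",f(60,115,.04),f(68,180,.04))
print("castor",f(125-180,242-150,0)) 
E
```

```text
foot [ 0.5475 -0.0806] [ 0.5056 -0.0761] top [ 0.5249 -0.2769] [ 0.4826 -0.2679] wing end [ 0.5031 -0.3003]
stall backouter [0.5985 0.2062] [0.5345 0.1988] mouth [0.614  0.1217] [0.5323 0.1134] innerback [0.5941 0.1919] [0.5421 0.1861]
castor [0.6214 0.2924]
```

```bash
cat > a.py <<'E'
from ov import *
import sys
so=np.array([.570,.169,0]);sy=.11
d=np.array([.5037-.5265,-.2724+.078,0]);d/=np.linalg.norm(d)
fo=np.array([.5265,-.078,.022]); rot=np.stack([np.cross([0,0,1],d),[0,0,1],d],1)
P=post_pts(fo,rot);L=[(P[i],P[j]) for i,j in EP]+stall_lines(so,sy)
draw(cam("top"),L,"pics/ovt.png",(180,150,380,290),4)
draw(cam("side"),L,"pics/ovs.png",(190,140,350,260),5)
E
python3 a.py
```

```text
(no output)
```

View pics/ovt.png

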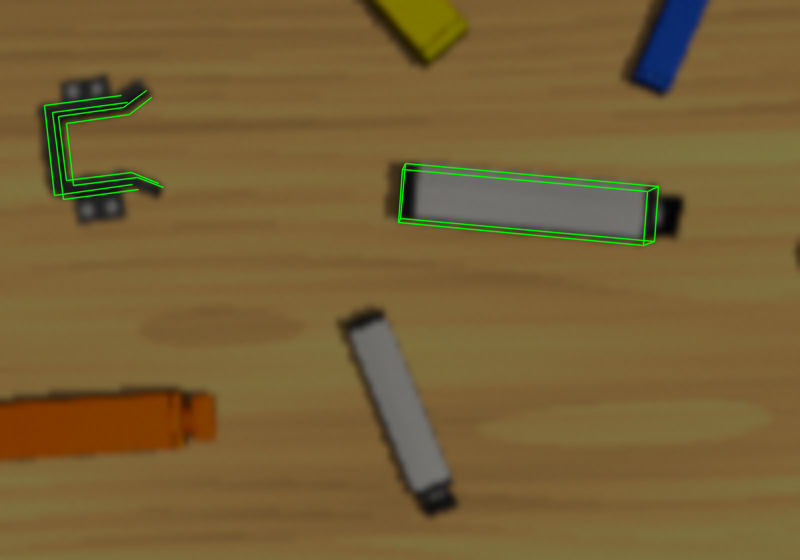

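View pics/ovs.png

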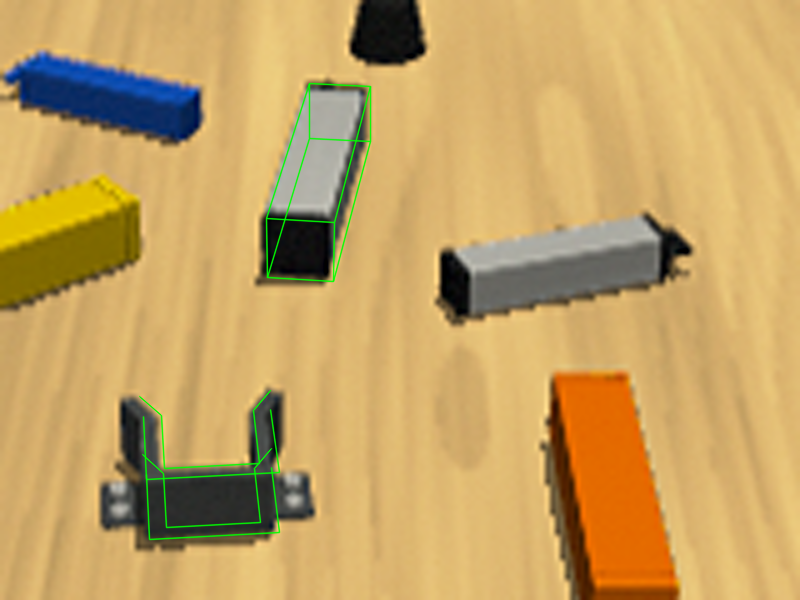

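```bash
python3 - <<'E'
from ov import *
s=cam("top")
f=lambda x,y,z: pix2plane(s,x,y,z)[:2].round(3)
for n,p in dict(yel1=(296,160),yel2=(287,165),yelfar=(250,108),blue=(343,172),or1=(232,250),or2=(162,262),sm1=(270,229),sm2=(288,276),bell=(390,214),castor=(126,243),hw=(137,147)).items(): print(n,f(*p,.03))
crop(s,"pics/stall.png",180,160,230,215,14)
s=cam("side");crop(s,"pics/stalls.png",205,210,257,255,15)
E
```

```text
yel1 [ 0.646 -0.133]
yel2 [ 0.631 -0.104]
yelfar [0.822 0.011]
blue [ 0.603 -0.283]
or1 [0.365 0.078]
or2 [0.333 0.298]
sm1 [ 0.428 -0.044]
sm2 [ 0.28  -0.096]
bell [ 0.465 -0.425]
castor [0.395 0.411]
hw [0.702 0.378]
```

View pics/stall.png

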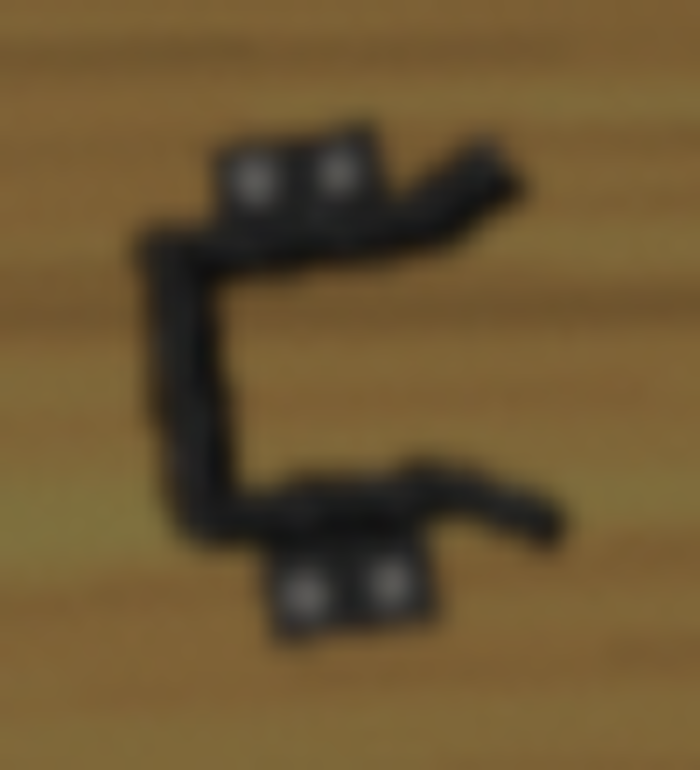

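View pics/stalls.png

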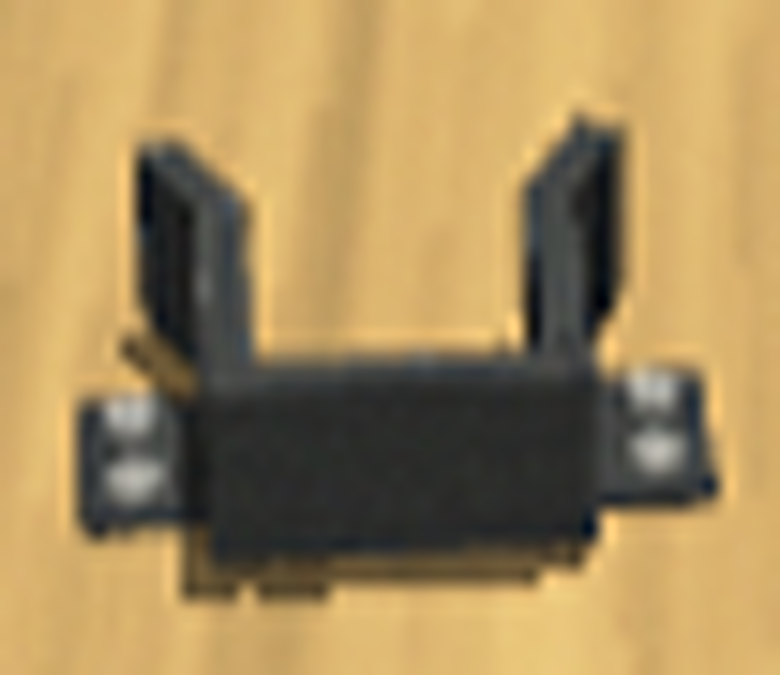

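```bash
cat > fit.py <<'E'
from ov import *
from scipy.optimize import least_squares
t=cam("top");s=cam("side")
T=[((148,238),(.036,.032,.04)),((190,538),(-.036,.032,.04)),((522,186),(.0375,-.05,.04)),((562,524),(-.0375-.0087,-.05-.005,.04)),((215,280),(.026,.022,.0)),((238,490),(-.026,.022,.0))]
# side: image left is world +x
S=[((205,385),(.036,.032,.04)),((597,368),(-.036,.032,.04)),((215,562),(.036,.032,0)),((597,543),(-.036,.032,0)),((250,362),(.026,.022,.04)),((537,350),(-.026,.022,.04))]
def res(p,which=3):
    r=R.from_euler("z",p[2]).as_matrix();e=[]
    if which&1:
        for (u,v),q in T: e+=list(proj(t,r@np.array(q)+[p[0],p[1],0])-[180+u/14-.5,160+v/14-.5])
    if which&2:
        for (u,v),q in S: e+=list(proj(s,r@np.array(q)+[p[0],p[1],0])-[205+u/15-.5,210+v/15-.5])
    return np.array(e)
for w in (1,2,3):
    f=least_squares(res,[.572,.17,.1],args=(w,)); print(w,f.x.round(4),res(f.x,w).round(1))
E
python3 fit.py
```

```text
1 [0.5708 0.1706 0.0902] [ 0.1 -1.1 -0.7 -0.2 -1.1 -0.8  0.4  0.9  0.7  0.3  0.6  1. ]
2 [0.5722 0.1697 0.1058] [-0.3  0.3  0.1  0.1 -0.4  0.4  0.2  0.3  0.3 -0.5  0.2 -0.6]
3 [0.5713 0.1703 0.0883] [ 0.2 -1.3 -0.6 -0.3 -0.9 -1.   0.5  0.7  0.8  0.1  0.7  0.8 -0.2  0.3
  0.2  0.4 -0.3  0.4  0.3  0.6  0.5 -0.4  0.4 -0.4]
```

```bash
cat > plan.py <<'E'
from h import *
import json,sys
def tool(yaw,al):
    return R.from_euler("z",yaw)*R.from_euler("x",np.pi)*R.from_euler("x",al)
def plan(poses,claw,p0=None,r0=None,nd=1):
    """poses: list of 8 (pos,Rot) world targets; prints rows"""
    o=robot.get_obs()
    p=np.array(o["tool_pos"]) if p0 is None else np.array(p0); r=R.from_euler("xyz",o["ee_rot"]) if r0 is None else r0
    dp,rv=[],[]
    for P,Q in poses:
        d=np.round(1000*r.inv().apply(np.array(P)-p),nd); w=np.round((r.inv()*Q).as_rotvec(),3)
        dp.append(d.tolist()); rv.append(w.tolist())
        p=p+r.apply(d/1000); r=r*R.from_rotvec(w)
        if np.linalg.norm(d)>62.5 or np.linalg.norm(w)>.186: print("TOO FAST",np.linalg.norm(d),np.linalg.norm(w))
    print(json.dumps({"delta_pos":dp,"rotation":rv,"claw":claw if isinstance(claw,list) else [claw]*8}))
    return p,r
def line(P0,r0,P1,r1,n=8):
    from scipy.spatial.transform import Slerp
    sl=Slerp([0,1],R.concatenate([r0,r1]))
    return [(np.array(P0)+(np.array(P1)-P0)*k/n,sl(k/n)) for k in range(1,n+1)]
def st():
    o=robot.get_obs(); r=R.from_euler("xyz",o["ee_rot"])
    print("t",round(o["time"],2),"p",o["tool_pos"].round(4),"R",r.as_matrix().round(3).tolist(),"q",o["joint_positions"].round(3),"F",o["wrist_force"].round(1),"T",o["wrist_torque"].round(2),"w",round(o["width"],4))
    return o["tool_pos"],r
E
python3 - <<'E'
from plan import *
p,r=st()
P1=p+[.22,-.43,.03]
plan(line(p,r,P1,tool(-.116,0)),-1)
E
```

```text
t 0.6 p [0.1926 0.5152 0.2055] R [[0.35, 0.937, 0.0], [0.937, -0.35, 0.0], [0.0, 0.0, -1.0]] q [ 1.11   0.087  1.371 -0.     1.684 -0.103] F [0.9 0.2 0.3] T [-0.04 -0.04 -0.02] w 0.0941
{"delta_pos": [[-40.7, 44.6, -3.8], [-32.8, 50.7, -3.7], [-24.0, 55.4, -3.8], [-14.4, 58.6, -3.7], [-4.6, 60.2, -3.8], [5.5, 60.2, -3.7], [15.3, 58.4, -3.8], [24.8, 55.0, -3.7]], "rotation": [[-0.0, -0.0, 0.166], [-0.0, -0.0, 0.166], [-0.0, -0.0, 0.166], [-0.0, -0.0, 0.166], [-0.0, -0.0, 0.167], [-0.0, -0.0, 0.166], [-0.0, -0.0, 0.166], [-0.0, -0.0, 0.166]], "claw": [-1, -1, -1, -1, -1, -1, -1, -1]}
```

```bash
python3 -m handwheel '{"delta_pos": [[-41,45,-4],[-33,51,-4],[-24,55,-4],[-14,59,-4],[-5,60,-4],[5,60,-4],[15,58,-4],[25,55,-4]], "rotation": [[0,0,0.166],[0,0,0.166],[0,0,0.166],[0,0,0.166],[0,0,0.167],[0,0,0.166],[0,0,0.166],[0,0,0.166]], "claw": [-1,-1,-1,-1,-1,-1,-1,-1]}'; python3 - <<'E'
from plan import *
p,r=st()
r1=tool(-.116,.6)
# grasp point target over leg: G = foot+.175*d at z .2
G=np.array([.5285,-.078,0])+.172*np.array([-.116,-.993,0])+[0,0,.16]
print(G, G+r1.apply([0,0,.019]))
plan(line(p,r,G+r1.apply([0,0,.019]),r1),-1)
E
```

```text
time: 1.6
tool_pos: [0.4128, 0.0832, 0.2381]
ee_rot: [-3.141, -0.002, -0.121]
wrist_force: [1.1, 0.5, 0.2]
width: 0.0937
t 1.6 p [0.4128 0.0832 0.2381] R [[0.993, -0.121, 0.002], [-0.121, -0.993, 0.0], [0.002, -0.001, -1.0]] q [ 0.064 -0.209  1.587  0.     1.762  0.185] F [1.1 0.5 0.2] T [-0.05  0.11 -0.09] w 0.0937
[ 0.508548 -0.248796  0.16    ] [ 0.50978968 -0.23813989  0.14431862]
{"delta_pos": [[16.9, 38.4, 11.7], [16.8, 39.2, 8.8], [16.9, 39.7, 5.9], [16.8, 40.1, 2.8], [16.8, 40.2, -0.2], [16.8, 40.1, -3.2], [16.7, 39.7, -6.2], [16.7, 39.2, -9.2]], "rotation": [[0.075, -0.0, -0.001], [0.075, -0.001, -0.0], [0.075, -0.0, -0.001], [0.075, -0.001, -0.0], [0.075, 0.0, -0.001], [0.075, -0.0, -0.001], [0.074, -0.001, -0.0], [0.075, -0.0, -0.001]], "claw": [-1, -1, -1, -1, -1, -1, -1, -1]}
```

```bash
python3 -m handwheel '{"delta_pos": [[17,38,12],[17,39,9],[17,40,6],[17,40,3],[17,40,0],[17,40,-3],[17,40,-6],[17,39,-9]], "rotation": [[0.075,0,0],[0.075,0,0],[0.075,0,0],[0.075,0,0],[0.075,0,0],[0.075,0,0],[0.075,0,0],[0.075,0,0]], "claw": [-1,-1,-1,-1,-1,-1,-1,-1]}'; python3 - <<'E'
from plan import *
p,r=st()
s=cam("top");crop(s,"pics/t2.png",180,130,380,280,4)
s=cam("wrist");cv2.imwrite("pics/w2.png",s["color"][:,:,::-1])
E
```

```text
time: 2.6
tool_pos: [0.5122, -0.237, 0.1422]
ee_rot: [-2.54, -0.001, -0.117]
wrist_force: [-0.2, -0.5, 0.0]
width: 0.0939
t 2.6 p [ 0.5122 -0.237   0.1422] R [[0.993, -0.095, 0.067], [-0.116, -0.819, 0.562], [0.001, -0.566, -0.824]] q [-0.813  0.367  1.284  0.473  1.871 -0.643] F [-0.2 -0.5  0. ] T [-0.3   0.14  0.  ] w 0.0939
```

View pics/w2.png

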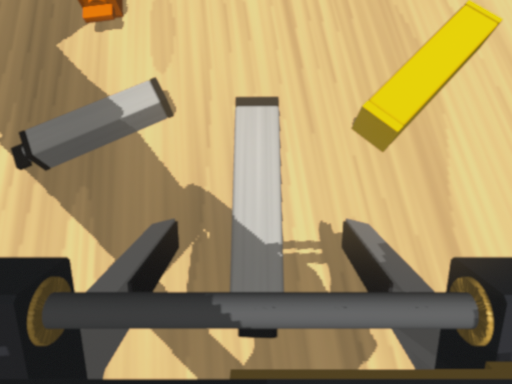

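View pics/t2.png

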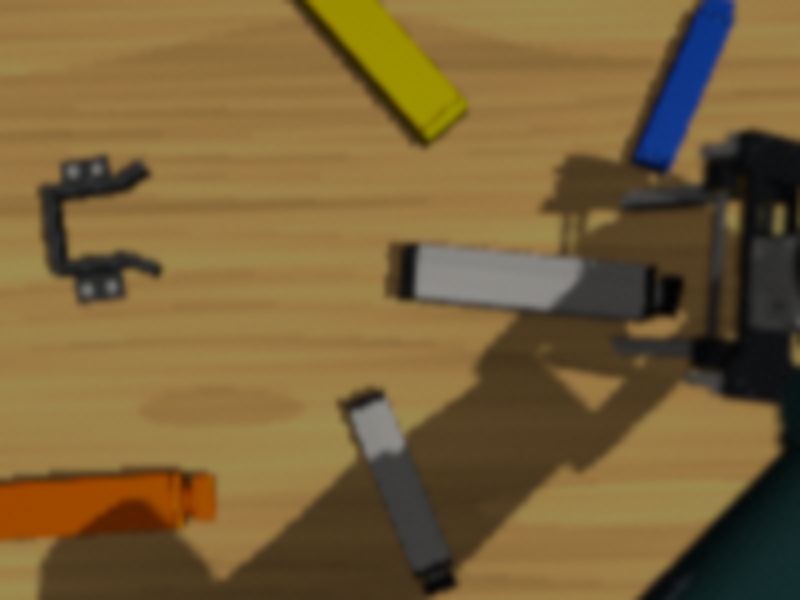

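```bash
cat > kin.py <<'E'
import numpy as np
from scipy.spatial.transform import Rotation as R
from scipy.optimize import least_squares
D=[([1.11,.087,1.371,0,1.684,-.103],[.1926,.5152,.2055],[-3.1414,.002,1.213]),([.064,-.209,1.587,0,1.762,.185],[.4128,.0832,.2381],[-3.141,-.002,-.121]),([-.813,.367,1.284,.473,1.871,-.643],[.5122,-.237,.1422],[-2.54,-.001,-.117])]
def rot(q,s4=1,s6=1):
    return R.from_euler("z",q[0])*R.from_euler("y",q[1]+q[2])*R.from_euler("z",s4*q[3])*R.from_euler("y",q[4])*R.from_euler("z",s6*q[5])
if __name__=="__main__":
  for s4 in(1,-1):
   for s6 in (1,-1):
    print(s4,s6,[round((rot(q,s4,s6).inv()*R.from_euler("xyz",e)).magnitude(),3) for q,p,e in D])
E
python3 kin.py
```

```text
1 1 [3.142, 3.142, 3.141]
1 -1 [2.936, 2.772, 1.856]
-1 1 [3.142, 3.142, 2.872]
-1 -1 [2.936, 2.772, 1.749]
```

```bash
cat >> kin.py <<'E'
def fk(q,k):
    h,a,L1,L2,e,lat,Lt=k
    A=R.from_euler("z",q[0]);B=A*R.from_euler("y",q[1]);C=A*R.from_euler("y",q[1]+q[2])
    r=rot(q)*R.from_euler("z",np.pi)
    return A.apply([a,lat,h])+B.apply([0,0,L1])+C.apply([e,0,L2])+r.apply([0,0,Lt]),r
def fit():
    f=lambda k: np.concatenate([[ (fk(q,k)[0]-p)[i]*1000 for i in range(3)] for q,p,e in D]+[ (np.array(k)-K0)*3])
    return least_squares(f,K0)
K0=np.array([.4,.0,.4,.4,.0,.05,.3])
LO=np.array([-3.1,-.76,.27,-1.08,.17,-2.57]);HI=np.array([3.1,2.03,2.55,4.22,2.65,2.57])
def ik(P,Rt,k,q0):
    def g(q):
        p,r=fk(q,k); return np.concatenate([(p-P)*10,(r.inv()*Rt).as_rotvec()])
    s=least_squares(g,np.clip(q0,LO+.01,HI-.01),bounds=(LO,HI)); return s.x,np.linalg.norm(g(s.x))
E
python3 - <<'E'
from kin import *
from plan import tool
s=fit();k=s.x;print(k.round(3),s.fun.round(1))
so=np.array([.5715,.17,0]);sy=.10
for al in (.7,.3,0,-.4,-.7,-.8,-.9,-1.0,-1.2):
    r=tool(sy,al); P=so+[0,0,.172]+r.apply([0,0,.019])
    q,e=ik(P,r,k,[.2,.4,1.2,-.3,1.6,0]); print(al,q.round(2),round(e,3))
E
```

```text
[ 0.154 -0.     0.451  0.5    0.104  0.057  0.35 ] [-0.   0.  -0.  -0.  -0.   0.  -0.  -0.   0.  -0.7 -0.   0.2  0.3  0.3
  0.   0.2]
0.7 [-0.17  0.24  1.45  0.67  1.64 -0.29] 0.0
0.3 [ 0.03  0.19  1.39  0.3   1.58 -0.07] 0.0
0 [ 0.19  0.2   1.34 -0.    1.6   0.09] 0.0
-0.4 [ 0.4   0.3   1.28 -0.38  1.68  0.28] 0.0
-0.7 [ 0.52  0.41  1.24 -0.64  1.78  0.38] 0.0
-0.8 [ 0.56  0.45  1.23 -0.73  1.81  0.4 ] 0.0
-0.9 [ 0.58  0.49  1.22 -0.8   1.85  0.43] 0.0
-1.0 [ 0.61  0.53  1.22 -0.88  1.88  0.44] 0.0
-1.2 [ 0.64  0.62  1.21 -1.03  1.95  0.47] 0.0
```

```bash
python3 - <<'E'
from plan import *
p,r=st()
r1=tool(-.116,.6)
G=np.array([.5285,-.078,0])+.172*np.array([-.116,-.993,0])+[0,0,.026]
P=G+r1.apply([0,0,.019]);print(P)
plan(line(p,r,P,r1),-1)
E
```

```text
t 2.7 p [ 0.5108 -0.2394  0.1356] R [[0.993, -0.105, 0.062], [-0.122, -0.816, 0.565], [-0.009, -0.569, -0.822]] q [-0.817  0.377  1.286  0.469  1.868 -0.642] F [-1.1  0.4 -0.3] T [-0.36  0.13 -0.03] w 0.0942
[ 0.50978968 -0.23813989  0.01031862]
{"delta_pos": [[-0.0, 8.8, 13.0], [-0.0, 8.8, 12.9], [-0.1, 8.7, 13.0], [-0.0, 8.8, 13.0], [-0.1, 8.8, 13.0], [-0.1, 8.7, 13.0], [-0.1, 8.7, 13.0], [-0.1, 8.8, 13.0]], "rotation": [[-0.001, 0.0, -0.001], [-0.0, 0.001, -0.002], [-0.001, 0.0, -0.001], [-0.001, 0.001, -0.001], [-0.0, 0.0, -0.001], [-0.001, 0.001, -0.002], [-0.0, 0.0, -0.001], [-0.001, 0.001, -0.001]], "claw": [-1, -1, -1, -1, -1, -1, -1, -1]}
```

```bash
python3 -m handwheel '{"delta_pos": [[0,11.5,17],[0,11.5,17],[0,11.5,17],[0,11.5,17],[0,11.5,17],[0,11.5,17],[0,0,0],[0,0,0]], "rotation": [[0,0,0],[0,0,0],[0,0,0],[0,0,0],[0,0,0],[0,0,0],[0,0,0],[0,0,0]], "claw": [-1,-1,-1,-1,-1,-1,-1,-1]}'; python3 - <<'E'
from plan import *
p,r=st()
s=cam("top");crop(s,"pics/t3.png",240,160,380,240,5)
s=cam("side");crop(s,"pics/s3.png",190,100,320,200,6)
E
```

```text
time: 3.7
tool_pos: [0.5122, -0.2349, 0.0196]
ee_rot: [-2.542, -0.001, -0.116]
wrist_force: [-0.0, 0.5, 0.3]
width: 0.0942
t 3.7 p [ 0.5122 -0.2349  0.0196] R [[0.993, -0.095, 0.066], [-0.116, -0.82, 0.561], [0.001, -0.565, -0.825]] q [-0.81   0.468  1.404  0.452  1.67  -0.741] F [-0.   0.5  0.3] T [-0.26  0.07 -0.05] w 0.0942
```

View pics/t3.png

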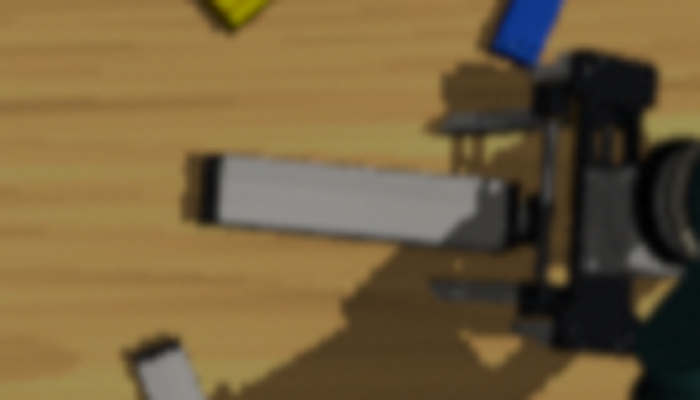

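View pics/s3.png

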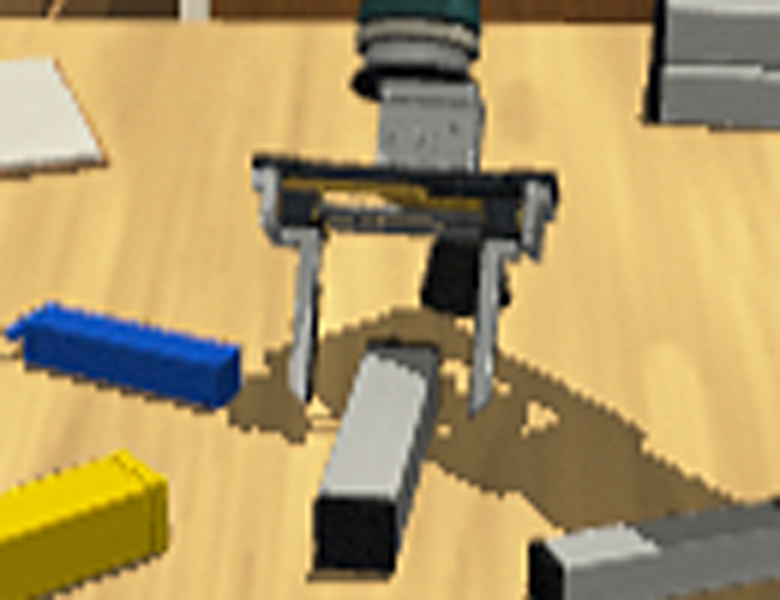

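```bash
python3 - <<'E'
from plan import *
p,r=st()
r1=tool(-.116,.6)
P=np.array([.5098,-.238,.0103])
d=1000*r.inv().apply(P-p);print(d)
print("gp",p-r.apply([0,0,.019]))
E
```

```text
t 3.8 p [ 0.5125 -0.2353  0.0202] R [[0.993, -0.095, 0.067], [-0.116, -0.82, 0.56], [0.002, -0.564, -0.826]] q [-0.81   0.467  1.404  0.452  1.67  -0.741] F [-0.   0.7 -0.8] T [-0.34  0.11  0.01] w 0.0939
[-2.35415746  8.06307147  6.42560671]
gp [ 0.51120494 -0.24589101  0.03584946]
```

```bash
python3 -m handwheel '{"delta_pos": [[-1,4,3],[-1,4,3],[0,0,0],[0,0,0],[0,0,0],[0,0,0],[0,0,0],[0,0,0]], "rotation": [[0,0,0],[0,0,0],[0,0,0],[0,0,0],[0,0,0],[0,0,0],[0,0,0],[0,0,0]], "claw": [-1,-1,-1,1,1,1,1,1]}'; python3 - <<'E'
from plan import *
p,r=st()
print("gp",p-r.apply([0,0,.019]))
s=cam("top");crop(s,"pics/t4.png",240,160,380,240,5)
E
```

```text
time: 4.8
tool_pos: [0.5095, -0.2376, 0.0098]
ee_rot: [-2.542, -0.0, -0.116]
wrist_force: [-0.2, -0.2, 0.2]
width: 0.0472
t 4.8 p [ 0.5095 -0.2376  0.0098] R [[0.993, -0.095, 0.065], [-0.116, -0.82, 0.561], [0.0, -0.565, -0.825]] q [-0.816  0.478  1.411  0.449  1.658 -0.753] F [-0.2 -0.2  0.2] T [-0.27  0.08  0.02] w 0.0472
gp [ 0.50830408 -0.24829811  0.02547328]
```

View pics/t4.png

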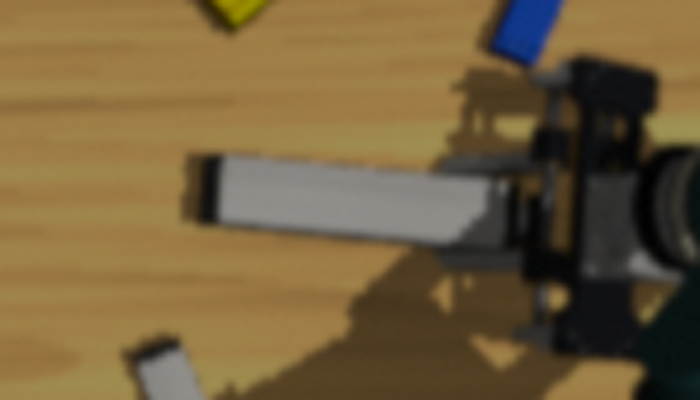

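```bash
cat > tip.py <<'E'
from plan import *
S=.1712;H=.0255
def pose(piv,yaw,th,al0=.6,dz=0):
    """piv xy of the pivot edge centre; leg points away from foot along -y of yaw frame"""
    d=np.array([np.sin(yaw),-np.cos(yaw),0])
    gp=np.array([piv[0],piv[1],0])+d*(S*np.cos(th)-H*np.sin(th))+[0,0,S*np.sin(th)+H*np.cos(th)+dz]
    r=tool(yaw,al0-th); return gp+r.apply([0,0,.019]),r
SO=np.array([.5715,.170]);SY=.10
def stallpt(x,y): return SO+np.array([np.cos(SY)*x-np.sin(SY)*y,np.sin(SY)*x+np.cos(SY)*y])
P0=np.array([.5281,-.0782])
E
python3 - <<'E'
from tip import *
p,r=st()
print(pose(P0,-.116,0)[0])
plan([pose(P0,-.116,t) for t in (0,.06,.12,.18,.24,.30,.36,.42)],1,*pose(P0,-.116,0))
E
```

```text
t 4.85 p [ 0.5095 -0.2376  0.0098] R [[0.993, -0.096, 0.065], [-0.116, -0.82, 0.561], [0.0, -0.565, -0.825]] q [-0.816  0.478  1.411  0.449  1.658 -0.753] F [ 0.7  0.2 -0.4] T [-0.32 -0.13 -0.22] w 0.0437
[ 0.50952699 -0.23759335  0.00981862]
{"delta_pos": [[0.0, 0.0, 0.0], [-0.0, -6.1, -7.4], [-0.0, -6.2, -7.5], [-0.0, -6.1, -7.4], [0.0, -6.2, -7.4], [0.0, -6.1, -7.5], [0.0, -6.2, -7.4], [0.0, -6.1, -7.4]], "rotation": [[0.0, 0.0, 0.0], [-0.06, 0.0, 0.0], [-0.06, 0.0, 0.0], [-0.06, 0.0, 0.0], [-0.06, 0.0, 0.0], [-0.06, 0.0, 0.0], [-0.06, 0.0, 0.0], [-0.06, -0.0, 0.0]], "claw": [1, 1, 1, 1, 1, 1, 1, 1]}
```

```bash
python3 -m handwheel '{"delta_pos": [[0,0,0],[0,-6.1,-7.4],[0,-6.2,-7.5],[0,-6.1,-7.4],[0,-6.2,-7.4],[0,-6.1,-7.5],[0,-6.2,-7.4],[0,0,0]], "rotation": [[0,0,0],[-0.06,0,0],[-0.06,0,0],[-0.06,0,0],[-0.06,0,0],[-0.06,0,0],[-0.06,0,0],[0,0,0]], "claw": [1,1,1,1,1,1,1,1]}'; python3 - <<'E'
from tip import *
p,r=st()
print("err",1000*(p-pose(P0,-.116,.36)[0]))
s=cam("top");crop(s,"pics/t5.png",240,140,380,240,5)
s=cam("side");crop(s,"pics/s5.png",190,100,320,200,6)
E
```

```text
time: 5.85
tool_pos: [0.5112, -0.223, 0.0658]
ee_rot: [-2.902, -0.001, -0.114]
wrist_force: [0.7, 0.6, -5.0]
width: 0.0441
t 5.85 p [ 0.5112 -0.223   0.0658] R [[0.994, -0.11, 0.027], [-0.114, -0.965, 0.236], [0.001, -0.237, -0.971]] q [-0.644  0.244  1.493  0.207  1.528 -0.552] F [ 0.7  0.6 -5. ] T [-0.62  0.11  0.03] w 0.0441
err [0.09159324 0.92269678 0.11709838]
```

View pics/t5.png

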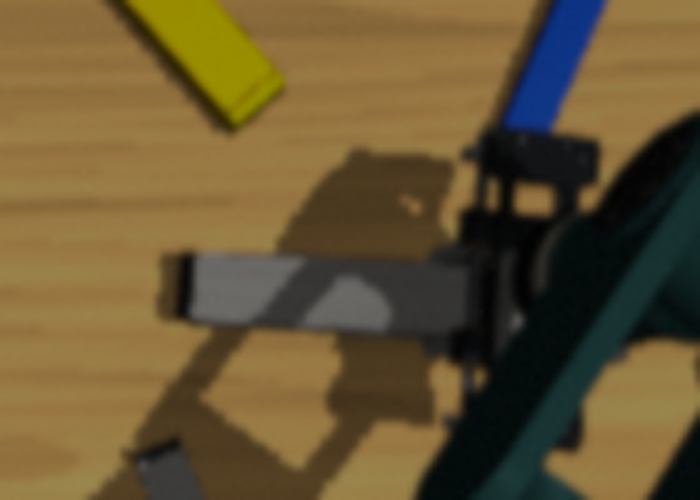

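View pics/s5.png

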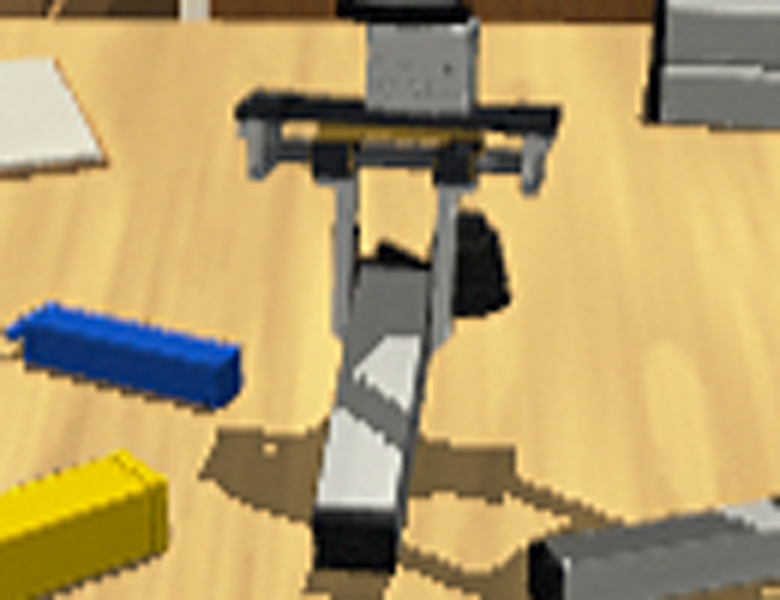

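```bash
python3 - <<'E'
from tip import *
p,r=st()
A=stallpt(0,-.075);print(A)
L=[]
for k in range(1,8):
    f=k/7; L.append(pose(P0+(A-P0)*f,-.116+.216*f,.36+.3*f))
L.append(L[-1])
pp,rr=plan(L,1,*pose(P0,-.116,.36))
print(pp)
E
```

```text
t 5.95 p [ 0.5104 -0.2238  0.0645] R [[0.993, -0.113, 0.026], [-0.115, -0.965, 0.237], [-0.002, -0.238, -0.971]] q [-0.646  0.246  1.493  0.207  1.528 -0.552] F [-0.1  0.4 -4.9] T [-0.63  0.12 -0.05] w 0.0438
[0.57898751 0.09537469]
{"delta_pos": [[8.8, -29.2, 0.7], [9.5, -29.2, -0.4], [10.1, -29.3, -1.4], [10.8, -29.2, -2.6], [11.4, -29.1, -3.6], [12.1, -28.9, -4.7], [12.7, -28.6, -5.8], [0.0, 0.0, -0.0]], "rotation": [[-0.043, -0.007, -0.03], [-0.043, -0.005, -0.03], [-0.043, -0.004, -0.031], [-0.042, -0.003, -0.031], [-0.043, -0.001, -0.031], [-0.043, -0.001, -0.031], [-0.043, 0.002, -0.03], [0.0, -0.0, -0.0]], "claw": [1, 1, 1, 1, 1, 1, 1, 1]}
[ 0.59102457 -0.02477278  0.10613935]
```

```bash
python3 -m handwheel '{"delta_pos": [[8.8,-29.2,0.7],[9.5,-29.2,-0.4],[10.1,-29.3,-1.4],[10.8,-29.2,-2.6],[11.4,-29.1,-3.6],[12.1,-28.9,-4.7],[12.7,-28.6,-5.8],[0,0,0]], "rotation": [[-0.043,-0.007,-0.03],[-0.043,-0.005,-0.03],[-0.043,-0.004,-0.031],[-0.042,-0.003,-0.031],[-0.043,-0.001,-0.031],[-0.043,-0.001,-0.031],[-0.043,0.002,-0.03],[0,0,0]], "claw": [1,1,1,1,1,1,1,1]}'; python3 - <<'E'
from ov import *
from tip import *
p,r=st()
A=stallpt(0,-.075)
print("err",1000*(p-pose(A,.1,.66)[0]))
# model of leg from measured tool pose
def legP(p,r,th0=.6):
    # leg frame fixed in tool: tool al=.6 at lying
    gp=p-r.apply([0,0,.019])
    rl=r*tool(0,.6).inv()  # world rot rel. to lying with yaw 0
    y=rl.apply([0,-1,0]);up=rl.apply([0,0,1]);x=rl.apply([1,0,0])
    foot=gp-y*S+up*(.022-H); return foot,np.stack([np.cross(up,y),up,y],1)
f,ro=legP(p,r);print("foot",f,"axis",ro[:,2])
P=post_pts(f,ro);L=[(P[i],P[j]) for i,j in EP]
S_=stall_lines([*SO,0],SY)
s=cam("top");draw(s,L+S_,"pics/t6.png",(180,140,320,240),5)
s=cam("side");draw(s,L+S_,"pics/s6.png",(190,140,320,250),6)
E
```

```text
time: 6.95
tool_pos: [0.5909, -0.0224, 0.1047]
ee_rot: [3.084, 0.002, 0.103]
wrist_force: [0.7, -0.8, -4.5]
width: 0.0438
t 6.95 p [ 0.5909 -0.0224  0.1047] R [[0.995, 0.103, 0.004], [0.103, -0.993, -0.058], [-0.002, 0.058, -0.998]] q [-0.1    0.215  1.429 -0.057  1.489 -0.199] F [ 0.7 -0.8 -4.5] T [-0.25  0.1   0.04] w 0.0438
err [-0.13484329  2.41976501 -1.45508085]
foot [0.57690641 0.1113621  0.01623838] axis [ 0.08259871 -0.78709946  0.61127072]
```

View pics/t6.png

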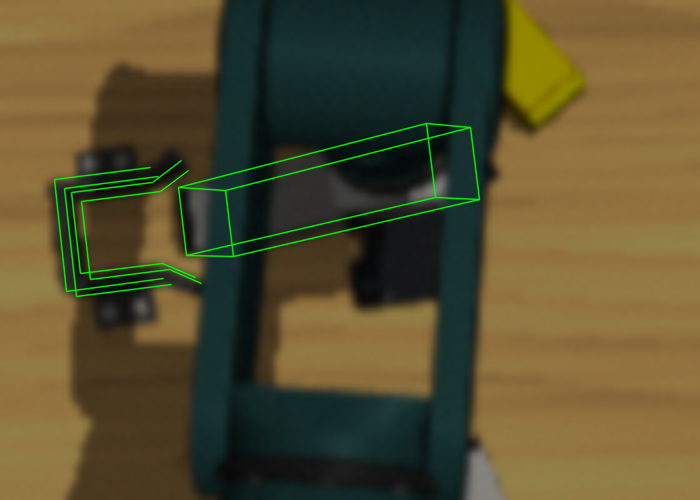

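View pics/s6.png

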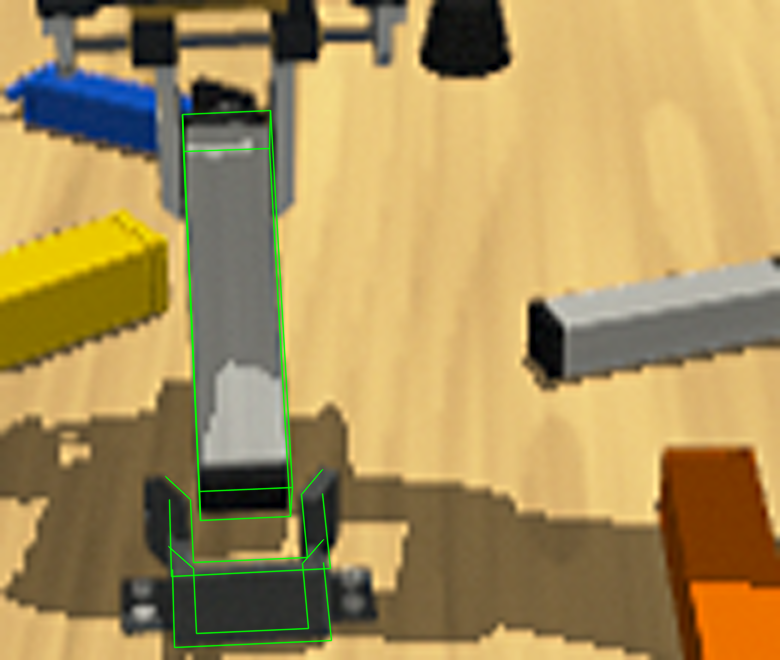

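```bash
python3 - <<'E'
from tip import *
p,r=st()
print("err",1000*(p-pose(stallpt(0,-.075),.1,.66)[0]))
L=[]
for k in range(1,8):
    f=k/7; L.append(pose(stallpt(0,-.075+.03*f),.1,.66+.6*f))
L.append(L[-1])
pp,rr=plan(L,1,*pose(stallpt(0,-.075),.1,.66))
E
```

```text
t 7.05 p [ 0.5902 -0.0252  0.1045] R [[0.995, 0.099, 0.003], [0.099, -0.993, -0.059], [-0.003, 0.059, -0.998]] q [-0.104  0.214  1.43  -0.059  1.489 -0.199] F [-0.3  0.2 -4.9] T [-0.25  0.01  0.  ] w 0.0439
err [-0.83690232 -0.37745836 -1.67879837]
{"delta_pos": [[-0.0, -13.2, -10.8], [-0.0, -13.2, -11.1], [-0.0, -13.0, -11.5], [-0.0, -13.0, -11.8], [-0.0, -12.9, -12.2], [-0.0, -12.7, -12.5], [-0.0, -12.5, -12.8], [-0.0, -0.0, -0.0]], "rotation": [[-0.086, 0.0, 0.0], [-0.085, -0.0, 0.0], [-0.086, -0.0, 0.0], [-0.086, -0.0, 0.0], [-0.086, -0.0, 0.0], [-0.085, -0.0, 0.0], [-0.086, -0.0, 0.0], [0.0, -0.0, 0.0]], "claw": [1, 1, 1, 1, 1, 1, 1, 1]}
```

```bash
python3 -m handwheel '{"delta_pos": [[0,-13.2,-10.8],[0,-13.2,-11.1],[0,-13,-11.5],[0,-13,-11.8],[0,-12.9,-12.2],[0,-12.7,-12.5],[0,-12.5,-12.8],[0,0,0]], "rotation": [[-0.086,0,0],[-0.085,0,0],[-0.086,0,0],[-0.086,0,0],[-0.086,0,0],[-0.085,0,0],[-0.086,0,0],[0,0,0]], "claw": [1,1,1,1,1,1,1,1]}'; cat >> tip.py <<'E'
from ov import *
def legP(p,r,th0=.6):
    gp=p-r.apply([0,0,.019]); rl=r*tool(0,.6).inv()
    y=rl.apply([0,-1,0]);up=rl.apply([0,0,1])
    return gp-y*S+up*(.022-H),np.stack([np.cross(up,y),up,y],1)
def show(tag,bt=(180,140,320,240),bs=(190,100,320,250)):
    p,r=st(); f,ro=legP(p,r);print("foot",f.round(4),"axis",ro[:,2].round(3))
    P=post_pts(f,ro);L=[(P[i],P[j]) for i,j in EP]
    S_=stall_lines([*SO,0],SY)
    s=cam("top");draw(s,L+S_,f"pics/t{tag}.png",bt,5)
    s=cam("side");draw(s,L+S_,f"pics/s{tag}.png",bs,5); 
    crop(s,f"pics/r{tag}.png",*bs,5)
E
python3 - <<'E'
from tip import *
show(7)
print("err",1000*(robot.get_obs()["tool_pos"]-pose(stallpt(0,-.045),.1,1.26)[0]))
E
```

```text
time: 8.05
tool_pos: [0.5799, 0.0865, 0.1543]
ee_rot: [2.483, 0.002, 0.101]
wrist_force: [-0.4, -0.1, -3.4]
width: 0.0435
t 8.05 p [0.5799 0.0865 0.1543] R [[0.995, 0.081, 0.06], [0.1, -0.787, -0.609], [-0.002, 0.612, -0.791]] q [ 0.403  0.325  1.338 -0.627  1.681  0.296] F [-0.4 -0.1 -3.4] T [0.7  0.09 0.02] w 0.0435
foot [0.5735 0.1471 0.0053] axis [ 0.033 -0.306  0.952]
err [-0.18476268 -0.90564693 -1.14212276]
```

View pics/s7.png

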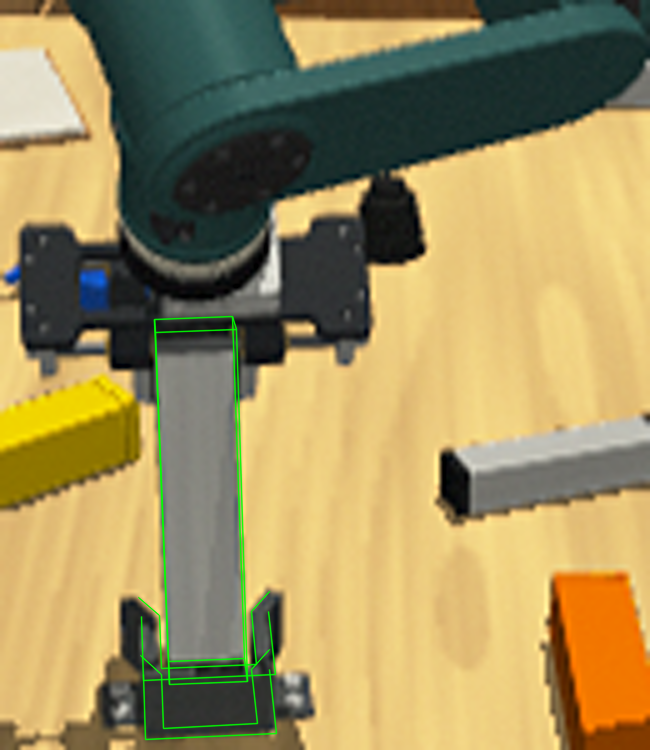

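View pics/r7.png

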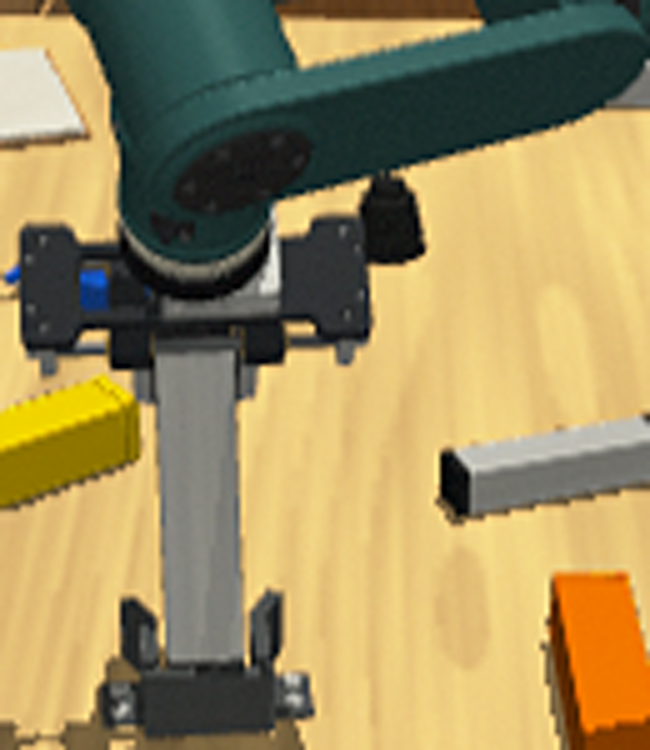

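View pics/t7.png

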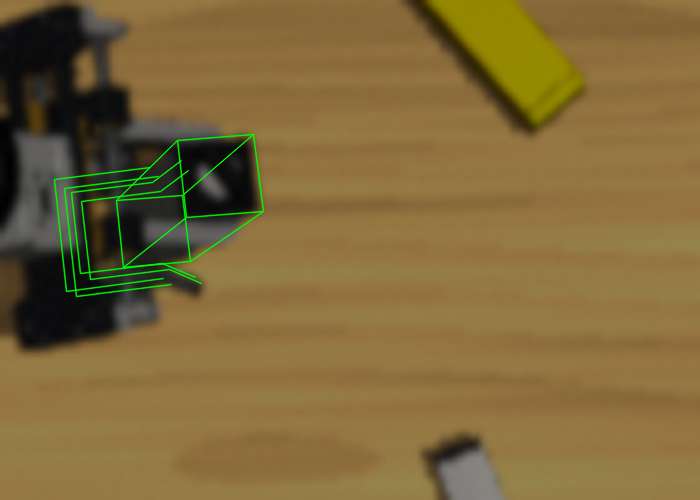

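```bash
python3 - <<'E'
from tip import *
L=[]
for k in range(1,8):
    f=k/7; L.append(pose(stallpt(0,-.045+.016*f),.1,1.26+.3108*f))
L.append(L[-1])
pp,rr=plan(L,1,*pose(stallpt(0,-.045),.1,1.26))
E
```

```text
{"delta_pos": [[0.0, -6.3, -6.9], [0.0, -6.3, -7.0], [0.0, -6.1, -7.1], [-0.0, -6.1, -7.2], [0.0, -6.1, -7.2], [0.0, -5.9, -7.3], [0.0, -5.9, -7.4], [0.0, -0.0, -0.0]], "rotation": [[-0.044, -0.0, 0.0], [-0.045, -0.0, -0.0], [-0.044, -0.0, 0.0], [-0.045, -0.0, 0.0], [-0.044, -0.0, 0.0], [-0.044, -0.0, 0.0], [-0.045, -0.0, 0.0], [0.0, -0.0, 0.0]], "claw": [1, 1, 1, 1, 1, 1, 1, 1]}
```

```bash
python3 -m handwheel '{"delta_pos": [[0,-6.3,-6.9],[0,-6.3,-7],[0,-6.1,-7.1],[0,-6.1,-7.2],[0,-6.1,-7.2],[0,-5.9,-7.3],[0,-5.9,-7.4],[0,0,0]], "rotation": [[-0.044,0,0],[-0.045,0,0],[-0.044,0,0],[-0.045,0,0],[-0.044,0,0],[-0.044,0,0],[-0.045,0,0],[0,0,0]], "claw": [1,1,1,1,1,1,1,1]}'; python3 - <<'E'
from tip import *
show(8)
print("err",1000*(robot.get_obs()["tool_pos"]-pose(stallpt(0,-.029),.1,1.5708)[0]))
E
```

```text
time: 9.15
tool_pos: [0.5734, 0.1522, 0.1597]
ee_rot: [2.169, 0.0, 0.102]
wrist_force: [-0.1, -0.7, -4.1]
width: 0.044
t 9.15 p [0.5734 0.1522 0.1597] R [[0.995, 0.057, 0.084], [0.101, -0.56, -0.822], [-0.0, 0.826, -0.563]] q [ 0.599  0.519  1.225 -0.862  1.867  0.439] F [-0.1 -0.7 -4.1] T [ 1.03  0.19 -0.03] w 0.044
foot [ 0.5722  0.164  -0.0008] axis [0.    0.002 1.   ]
err [ 0.01143422  0.13687548 -0.31562559]
```

View pics/r8.png

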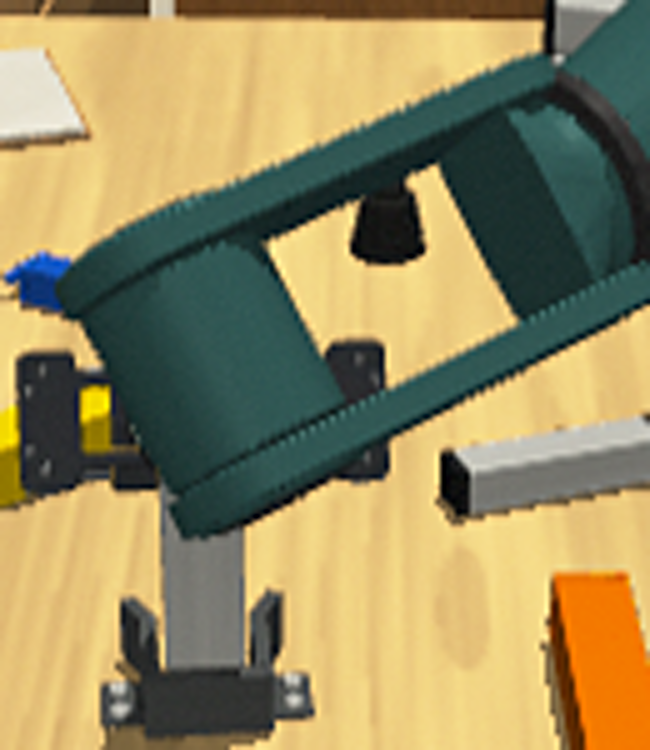

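View pics/t8.png

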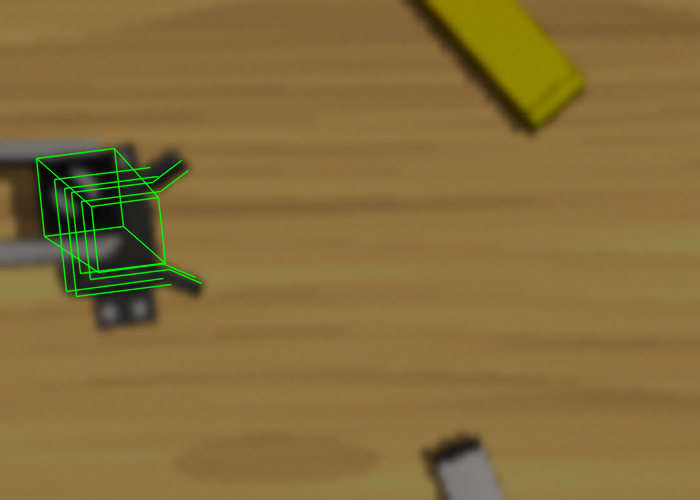

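View pics/s8.png

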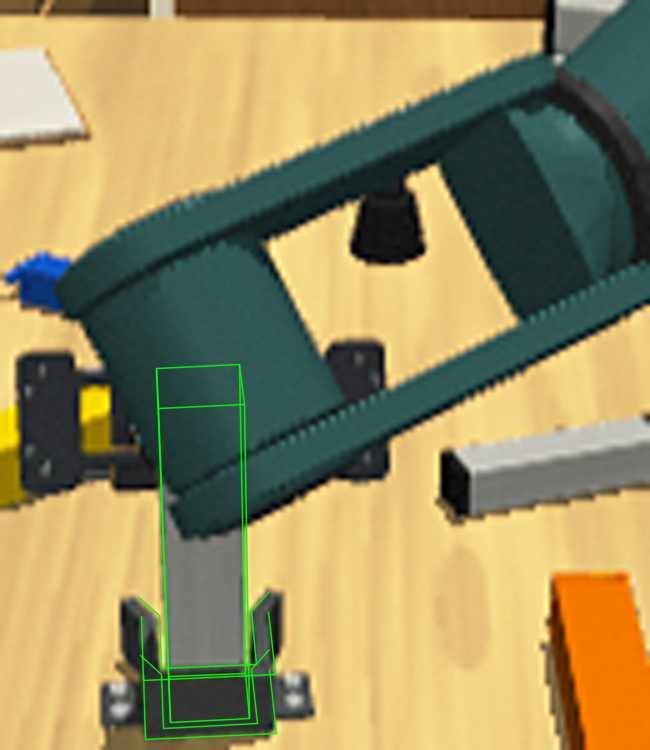

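```bash
python3 -m handwheel '{"delta_pos": [[0,-1.1,-1.7],[0,-1.1,-1.6],[0,-1.1,-1.7],[0,0,0],[0,0,0],[0,0,0],[0,0,0],[0,0,0]], "rotation": [[0,0,0],[0,0,0],[0,0,0],[0,0,0],[0,0,0],[0,0,0],[0,0,0],[0,0,0]], "claw": [1,1,1,1,1,1,1,1]}'; python3 - <<'E'
from tip import *
show(9)
r=tool(.1,-.97)
s=cam("wrist");cv2.imwrite("pics/w9.png",s["color"][:,:,::-1])
E
```

```text
time: 10.25
tool_pos: [0.5729, 0.1565, 0.1608]
ee_rot: [2.17, -0.001, 0.099]
wrist_force: [0.2, -4.1, -3.5]
width: 0.0437
t 10.25 p [0.5729 0.1565 0.1608] R [[0.995, 0.055, 0.082], [0.099, -0.561, -0.822], [0.001, 0.826, -0.564]] q [ 0.605  0.523  1.216 -0.86   1.875  0.442] F [ 0.2 -4.1 -3.5] T [-0.07  0.03  0.14] w 0.0437
foot [5.718e-01 1.684e-01 4.000e-04] axis [-0.001  0.001  1.   ]
```

View pics/w9.png

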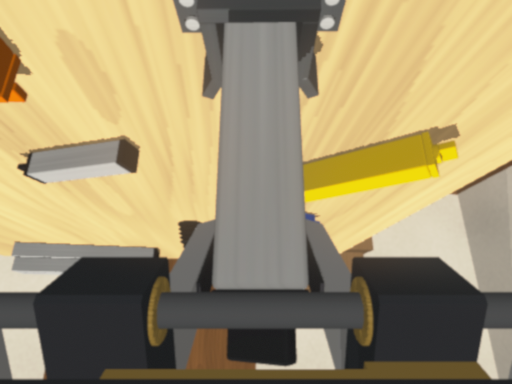

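```bash
python3 -m handwheel '{"delta_pos": [[0,0,0],[0,0,0],[0,0,0],[0,0,0],[0,0,-10],[0,0,-20],[0,0,-30],[0,0,-40]], "rotation": [[0,0,0],[0,0,0],[0,0,0],[0,0,0],[0,0,0],[0,0,0],[0,0,0],[0,0,0]], "claw": [-0.4,-0.5,-0.6,-0.8,-1,-1,-1,-1]}'; python3 - <<'E'
from tip import *
show(10)
s=cam("wrist");cv2.imwrite("pics/w10.png",s["color"][:,:,::-1])
E
```

```text
time: 11.4
tool_pos: [0.5643, 0.2396, 0.2175]
ee_rot: [2.17, 0.0, 0.099]
wrist_force: [0.2, 0.5, 0.2]
width: 0.0939
t 11.4 p [0.5643 0.2396 0.2175] R [[0.995, 0.056, 0.081], [0.099, -0.561, -0.822], [-0.0, 0.826, -0.564]] q [ 0.702  0.595  0.992 -0.871  2.048  0.385] F [0.2 0.5 0.2] T [0.35 0.07 0.05] w 0.0939
foot [0.563  0.2516 0.057 ] axis [0.    0.001 1.   ]
```

View pics/w10.png

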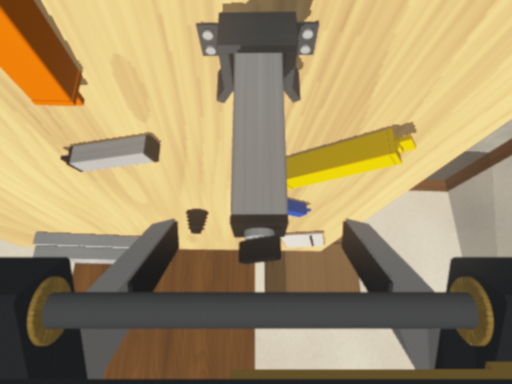

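View pics/r10.png

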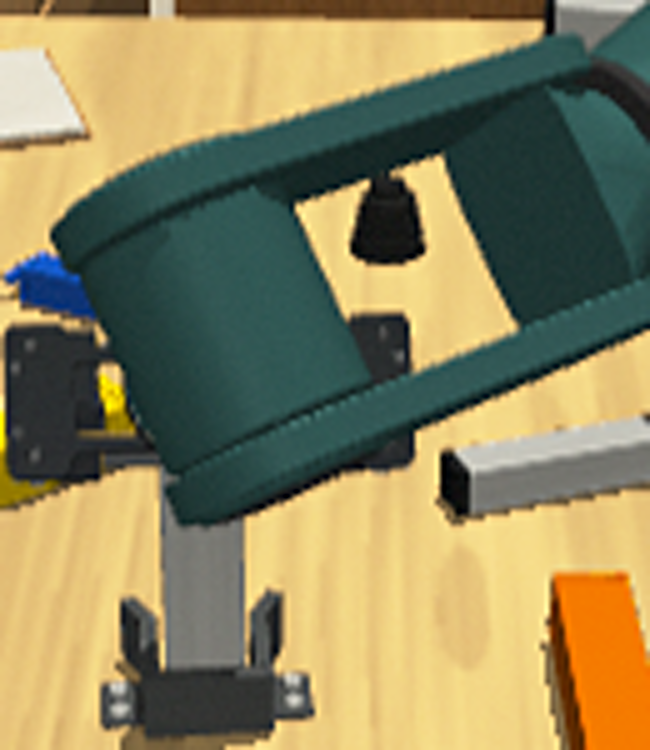

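View pics/t10.png

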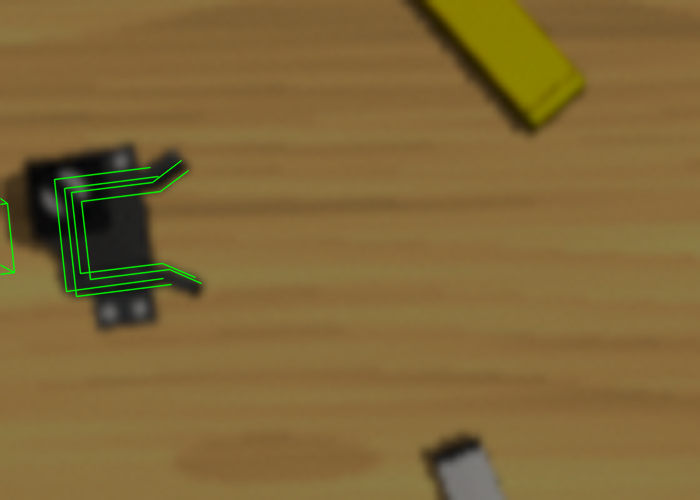

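```bash
python3 - <<'E'
from tip import *
s=cam("wrist");p,r=st()
rc=R.from_euler("xyz",s["rotation"]); t=r.inv().apply(s["eye"]-p); rr=(r.inv()*rc)
K=s["intrinsics"]
# wing now
W=np.array([.5715,.17,.215]);print("wing now",proj(s,W),"top",proj(s,[.5715,.17,.2]), proj(s,[.5715,.17,0]))
for oy in (-.06,-.03,0,.03):
  for z in (.28,.32):
    P=np.array([.5715,.17,z])+[.0,oy,0]; rt=tool(.1,0)
    q=rr.inv().apply(rt.inv().apply(W-P)-t); u=K@q; print(oy,z,u[:2]/u[2])
P=np.array([.5715,.22,.31]);
plan(line(p,r,P,tool(.1,0)),-1)
E
```

```text
t 11.6 p [0.5647 0.2397 0.2172] R [[0.995, 0.056, 0.084], [0.101, -0.562, -0.821], [0.001, 0.825, -0.565]] q [ 0.703  0.594  0.994 -0.871  2.045  0.386] F [ 1.  -1.5  0.3] T [ 0.31  0.07 -0.  ] w 0.0939
wing now [259.17002728 250.84048852] top [259.11069957 232.01472394] [258.49877218  37.83900649]
-0.06 0.28 [267.49160926 122.93819416]
-0.06 0.32 [266.30106796 121.19318794]
-0.03 0.28 [263.31573619 163.63888257]
-0.03 0.32 [262.71941043 156.43251498]
0 0.28 [259.37214682 202.0755879 ]
0 0.32 [259.31068899 189.97035281]
0.03 0.28 [255.64198435 238.43210015]
0.03 0.32 [256.06267387 221.92702812]
{"delta_pos": [[0.6, 11.0, -4.5], [0.6, 10.4, -5.7], [0.7, 9.6, -7.0], [0.6, 8.7, -8.1], [0.6, 7.7, -9.1], [0.6, 6.5, -9.9], [0.6, 5.2, -10.6], [0.6, 3.9, -11.3]], "rotation": [[0.121, -0.0, 0.0], [0.122, -0.0, 0.0], [0.121, -0.001, 0.0], [0.121, 0.0, 0.0], [0.121, -0.0, 0.0], [0.122, -0.0, 0.0], [0.121, -0.0, 0.0], [0.121, -0.001, 0.0]], "claw": [-1, -1, -1, -1, -1, -1, -1, -1]}
```

```bash
python3 - <<'E'
from tip import *
p,r=st()
P=np.array([.5715,.17,.31]);
L=line(p,r,P,tool(.1,0),6);plan(L,-1)
E
```

```text
t 11.6 p [0.5647 0.2397 0.2172] R [[0.995, 0.056, 0.084], [0.101, -0.562, -0.821], [0.001, 0.825, -0.565]] q [ 0.703  0.594  0.994 -0.871  2.045  0.386] F [ 1.  -1.5  0.3] T [ 0.31  0.07 -0.  ] w 0.0939
{"delta_pos": [[-0.0, 19.4, 0.9], [-0.0, 19.2, -2.2], [-0.0, 18.7, -5.3], [-0.1, 17.5, -8.3], [0.0, 16.0, -10.9], [-0.0, 14.0, -13.4]], "rotation": [[0.162, -0.0, 0.0], [0.161, -0.001, 0.0], [0.162, 0.0, 0.0], [0.162, -0.0, 0.0], [0.162, -0.0, 0.0], [0.161, -0.001, 0.0]], "claw": [-1, -1, -1, -1, -1, -1, -1, -1]}
```

```bash
python3 -m handwheel '{"delta_pos": [[0,19.4,1],[0,19.2,-2.2],[0,18.7,-5.3],[0,17.5,-8.3],[0,16,-10.9],[0,14,-13.4],[0,0,0],[0,0,0]], "rotation": [[0.162,0,0],[0.161,0,0],[0.162,0,0],[0.162,0,0],[0.162,0,0],[0.161,0,0],[0,0,0],[0,0,0]], "claw": [-1,-1,-1,-1,-1,-1,-1,-1]}'; python3 - <<'E'
from tip import *
p,r=st()
s=cam("wrist");crop(s,"pics/w11.png",180,100,340,220,5)
import json
np.savez("w11.npz",K=s["intrinsics"],eye=s["eye"],rot=s["rotation"],color=s["color"])
f=legP(p,r)
E
```

```text
time: 12.6
tool_pos: [0.571, 0.1686, 0.3083]
ee_rot: [3.14, 0.002, 0.099]
wrist_force: [0.7, 0.8, -1.1]
width: 0.0939
t 12.6 p [0.571  0.1686 0.3083] R [[0.995, 0.098, -0.002], [0.098, -0.995, -0.002], [-0.002, 0.002, -1.0]] q [ 0.193  0.197  1.045 -0.002  1.902  0.094] F [ 0.7  0.8 -1.1] T [-0.09  0.05  0.01] w 0.0939
```

View pics/w11.png

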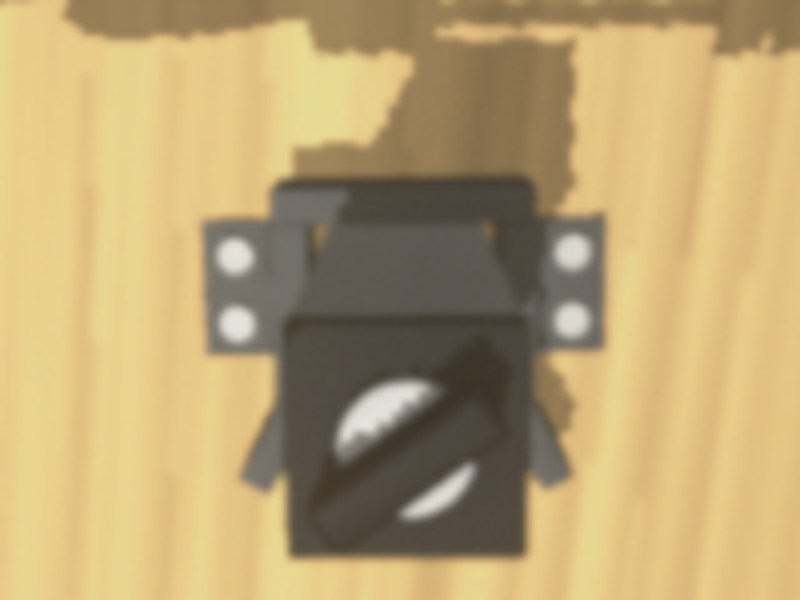

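```bash
python3 - <<'E'
from tip import *
d=np.load("w11.npz");s=dict(intrinsics=d["K"],eye=d["eye"],rotation=d["rot"])
f=lambda x,y,z: pix2plane(s,180+x/5-.5,100+y/5-.5,z)[:2].round(4)
print("bar",f(408,470,.224),"leg top",f(408,437.5,.2),f(288,320,.2),f(528,320,.2),f(290,555,.2),f(526,555,.2))
a,b=f(312,497,.224),f(478,393,.224);print(np.arctan2(*(b-a)[::-1]))
a,b=f(340,548,.224),f(503,430,.224);print(np.arctan2(*(b-a)[::-1]))
print("stall rim outer",f(275,182,.04),f(535,182,.04),"inner",f(322,222,.04),f(485,222,.04))
print("tabs",f(237,324,.004),f(572,322,.004))
E
```

```text
bar [0.5715 0.1713] leg top [0.5715 0.1712] [0.5485 0.1901] [0.5903 0.1942] [0.5524 0.1473] [0.595  0.1515]
0.6689298696204355
0.7430506143768707
stall rim outer [0.5332 0.2001] [0.6022 0.207 ] inner [0.5466 0.1908] [0.5901 0.1951]
tabs [0.5229 0.1548] [0.6209 0.1651]
```

```bash
python3 - <<'E'
from tip import *
p,r=st()
plan(line(p,r,[.5715,.1712,.235],tool(-.87,0),6),-1)
E
```

```text
t 12.65 p [0.5708 0.1696 0.3079] R [[0.995, 0.1, -0.003], [0.1, -0.995, -0.002], [-0.003, 0.002, -1.0]] q [ 0.195  0.198  1.045 -0.002  1.902  0.094] F [ 0.9  0.8 -0.1] T [-0.11  0.04 -0.02] w 0.0937
{"delta_pos": [[0.2, -0.3, 12.1], [0.1, -0.3, 12.2], [0.1, -0.3, 12.1], [-0.0, -0.3, 12.2], [-0.0, -0.3, 12.1], [-0.1, -0.2, 12.2]], "rotation": [[0.001, 0.0, 0.162], [0.0, 0.001, 0.161], [0.001, -0.0, 0.162], [0.0, 0.0, 0.162], [0.001, 0.001, 0.162], [0.0, -0.0, 0.161]], "claw": [-1, -1, -1, -1, -1, -1, -1, -1]}
```

```bash
python3 -m handwheel '{"delta_pos": [[0,-0.3,12],[0,-0.3,12],[0,-0.3,12],[0,-0.3,12],[0,-0.3,12],[0,-0.2,12],[0,0,0],[0,0,0]], "rotation": [[0,0,0.162],[0,0,0.162],[0,0,0.162],[0,0,0.162],[0,0,0.162],[0,0,0.162],[0,0,0],[0,0,0]], "claw": [-1,-1,-1,-1,-1,-1,-1,-1]}'; python3 - <<'E'
from tip import *
s=cam("wrist");crop(s,"pics/w12.png",150,120,360,280,4)
p,r=st();print(robot.get_obs()["ee_rot"])
d=1000*r.inv().apply(np.array([.5715,.1712,.209])-p);print(d)
E
```

```text
time: 13.65
tool_pos: [0.5716, 0.1718, 0.2373]
ee_rot: [3.14, -0.001, -0.868]
wrist_force: [-0.2, 0.1, 1.3]
width: 0.0943
t 13.7 p [0.5719 0.1715 0.2378] R [[0.646, -0.764, 0.001], [-0.764, -0.646, -0.001], [0.001, 0.0, -1.0]] q [ 1.970e-01  1.890e-01  1.193e+00 -1.000e-03  1.759e+00  1.066e+00] F [-0.6  0.2 -0.8] T [-0.06  0.1   0.02] w 0.094
[ 3.14126640e+00 -1.21886763e-03 -8.69108179e-01]
[-0.04790557  0.53503272 28.84689656]
```

View pics/w12.png

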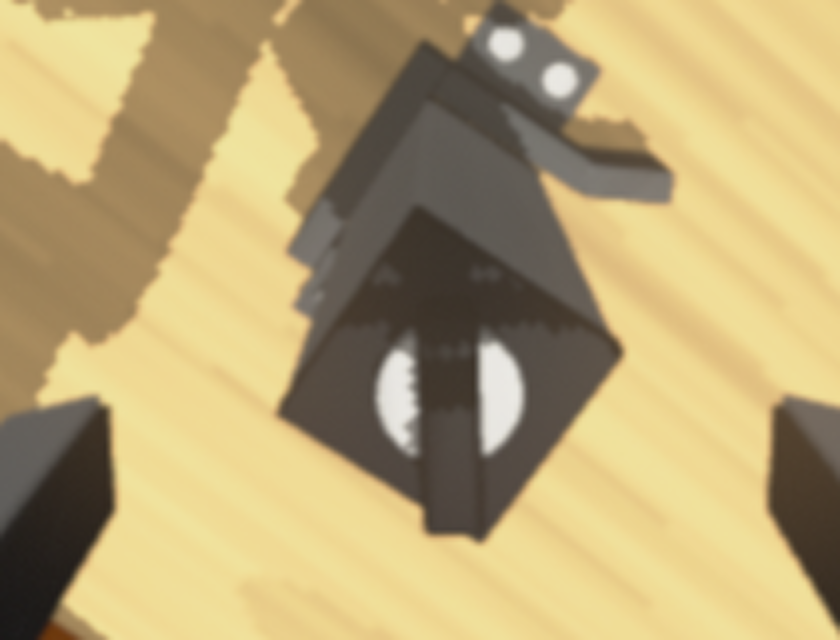

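```bash
python3 -m handwheel '{"delta_pos": [[0.4,0.2,6],[0.4,0.2,6],[0.4,0.2,6],[0,0,6],[0,0,4.5],[0,0,0],[0,0,0],[0,0,0]], "rotation": [[0,0,0],[0,0,0],[0,0,0],[0,0,0],[0,0,0],[0,0,0],[0,0,0],[0,0,0]], "claw": [-1,-1,-0.5,0,0.2,1,1,1]}'; python3 - <<'E'
from tip import *
s=cam("wrist");crop(s,"pics/w13.png",150,120,360,280,4)
p,r=st()
E
```

```text
time: 14.7
tool_pos: [0.5725, 0.1694, 0.2096]
ee_rot: [-3.141, -0.001, -0.872]
wrist_force: [0.5, 0.5, -0.6]
width: 0.0372
t 14.75 p [0.5725 0.1694 0.2096] R [[0.643, -0.766, 0.001], [-0.766, -0.643, -0.001], [0.001, -0.0, -1.0]] q [ 1.930e-01  1.910e-01  1.246e+00 -1.000e-03  1.704e+00  1.065e+00] F [-0.2  0.5  0.1] T [-0.05  0.12  0.05] w 0.0332
```

View pics/w13.png

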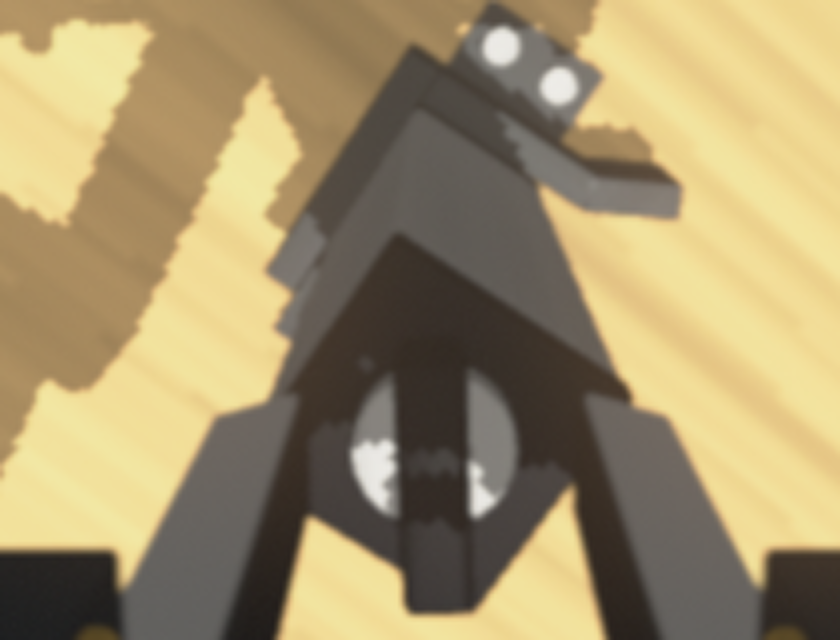

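```bash
python3 -m handwheel '{"delta_pos": [[-0.5,0,0],[0,0,0],[0,0,0],[0,0,0],[0,0,0],[0,0,0],[0,0,0],[0,0,0]], "rotation": [[0,0,0],[0,0,0],[0,0,0],[0,0,0],[0,0,0.08],[0,0,0.08],[0,0,0.08],[0,0,0.08]], "claw": [1,1,1,1,1,1,1,1]}'; python3 - <<'E'
from tip import *
p,r=st();print(robot.get_obs()["ee_rot"])
E
```

```text
time: 15.75
tool_pos: [0.572, 0.1699, 0.2093]
ee_rot: [-3.141, -0.001, -1.195]
wrist_force: [-0.3, 1.2, -0.6]
width: 0.0097
t 15.75 p [0.572  0.1699 0.2093] R [[0.367, -0.93, 0.0], [-0.93, -0.367, -0.001], [0.001, -0.0, -1.0]] q [ 1.940e-01  1.910e-01  1.247e+00 -1.000e-03  1.704e+00  1.389e+00] F [-0.3  1.2 -0.6] T [0.08 0.26 0.02] w 0.0097
[-3.14139244e+00 -7.87392041e-04 -1.19473993e+00]
```

```bash
python3 -m handwheel '{"delta_pos": [[0,0,0],[0,0,0],[0,0,0],[0,0,0],[0,0,0],[0,0,0],[0,0,0],[0,0,0]], "rotation": [[0,0,0.06],[0,0,0.06],[0,0,0.06],[0,0,0.04],[0,0,0.03],[0,0,0.02],[0,0,0],[0,0,0]], "claw": [1,1,1,1,1,1,1,1]}'; python3 - <<'E'
from tip import *
p,r=st();print(robot.get_obs()["ee_rot"])
s=cam("wrist");crop(s,"pics/w14.png",150,80,360,240,4)
E
```

```text
time: 16.75
tool_pos: [0.572, 0.1698, 0.2093]
ee_rot: [-3.141, -0.001, -1.462]
wrist_force: [-1.3, 0.2, 1.0]
width: 0.0095
t 16.75 p [0.572  0.1698 0.2093] R [[0.108, -0.994, 0.001], [-0.994, -0.108, -0.001], [0.001, -0.0, -1.0]] q [ 1.940e-01  1.910e-01  1.247e+00 -1.000e-03  1.703e+00  1.656e+00] F [-1.3  0.2  1. ] T [ 0.13  0.22 -0.01] w 0.0095
[-3.14113015e+00 -8.72834715e-04 -1.46215394e+00]
```

View pics/w14.png

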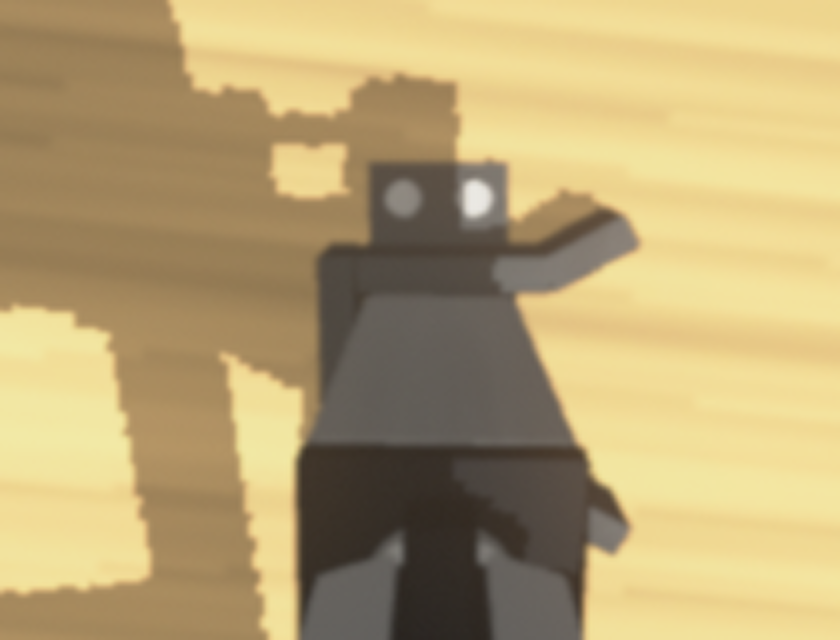

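```bash
python3 -m handwheel '{"delta_pos": [[0,0,0],[0,0,0],[0,0,0],[0,0,0],[0,0,0],[0,0,0],[0,0,0],[0,0,0]], "rotation": [[0,0,0.025],[0,0,0.025],[0,0,0.025],[0,0,0.025],[0,0,0],[0,0,0],[0,0,0],[0,0,0]], "claw": [1,1,1,1,1,1,1,1]}'; python3 - <<'E'
from tip import *
p,r=st();print(robot.get_obs()["ee_rot"])
s=cam("wrist");crop(s,"pics/w15.png",150,80,360,240,4)
E
```

```text
time: 17.8
tool_pos: [0.572, 0.1696, 0.2094]
ee_rot: [-3.141, -0.001, -1.562]
wrist_force: [-2.0, -1.4, 1.3]
width: 0.0095
t 17.8 p [0.572  0.1696 0.2094] R [[0.008, -1.0, 0.001], [-1.0, -0.008, -0.001], [0.001, -0.001, -1.0]] q [ 1.940e-01  1.910e-01  1.247e+00 -1.000e-03  1.704e+00  1.756e+00] F [-2.  -1.4  1.3] T [-0.37  0.57  0.26] w 0.0095
[-3.14105981e+00 -1.09995460e-03 -1.56240136e+00]
```

View pics/w15.png

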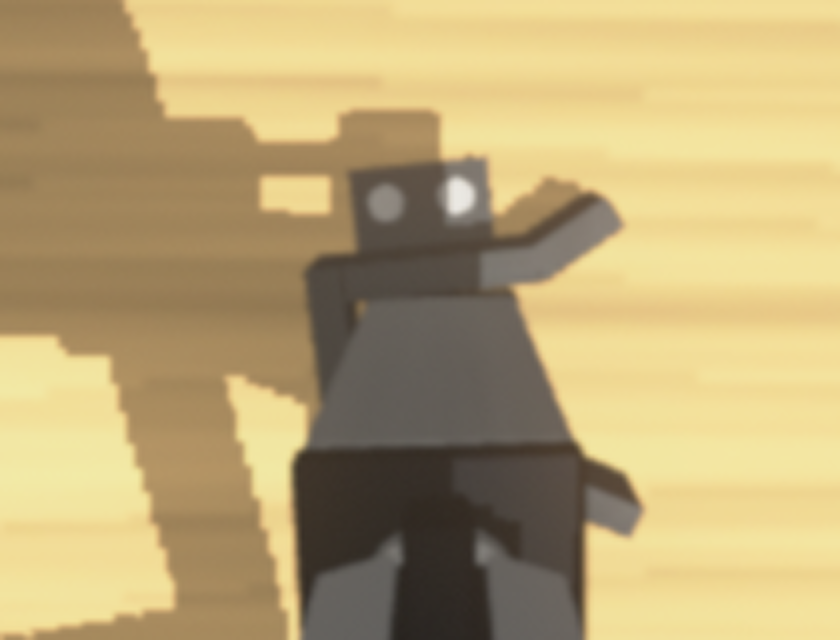

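```bash
python3 -m handwheel '{"delta_pos": [[0,0,0],[0,0,0],[0,0,0],[0,0,0],[0,0,0],[0,0,0],[0,0,0],[0,0,0]], "rotation": [[0,0,-0.08],[0,0,-0.1],[0,0,-0.1],[0,0,-0.1],[0,0,-0.1],[0,0,-0.1],[0,0,-0.1],[0,0,-0.1]], "claw": [1,1,1,1,1,1,1,1]}'; python3 -m handwheel '{"delta_pos": [[0,0,0],[0,0,0],[0,0,0],[0,0,0],[0,0,0],[0,0,0],[0,0,0],[0,0,0]], "rotation": [[0,0,-0.1],[0,0,-0.1],[0,0,-0.1],[0,0,-0.1],[0,0,-0.1],[0,0,-0.1],[0,0,-0.1],[0,0,-0.09]], "claw": [1,1,1,1,1,1,1,1]}';python3 - <<'E'
from tip import *
p,r=st();print(robot.get_obs()["ee_rot"])
s=cam("wrist");crop(s,"pics/w16.png",150,80,360,240,4)
E
```

```text
time: 18.85
tool_pos: [0.5725, 0.1698, 0.2094]
ee_rot: [-3.141, -0.002, -0.78]
wrist_force: [-0.8, -1.7, 1.6]
width: 0.0095
time: 19.85
tool_pos: [0.5726, 0.1698, 0.2094]
ee_rot: [3.141, -0.002, 0.01]
wrist_force: [0.2, -0.7, 1.0]
width: 0.01
t 19.85 p [0.5726 0.1698 0.2094] R [[1.0, 0.01, 0.002], [0.01, -1.0, -0.001], [0.002, 0.001, -1.0]] q [ 1.940e-01  1.910e-01  1.247e+00 -1.000e-03  1.702e+00  1.840e-01] F [ 0.2 -0.7  1. ] T [-0.36  0.19 -0.04] w 0.01
[ 3.14102011e+00 -1.85927730e-03  9.93973016e-03]
```

View pics/w16.png

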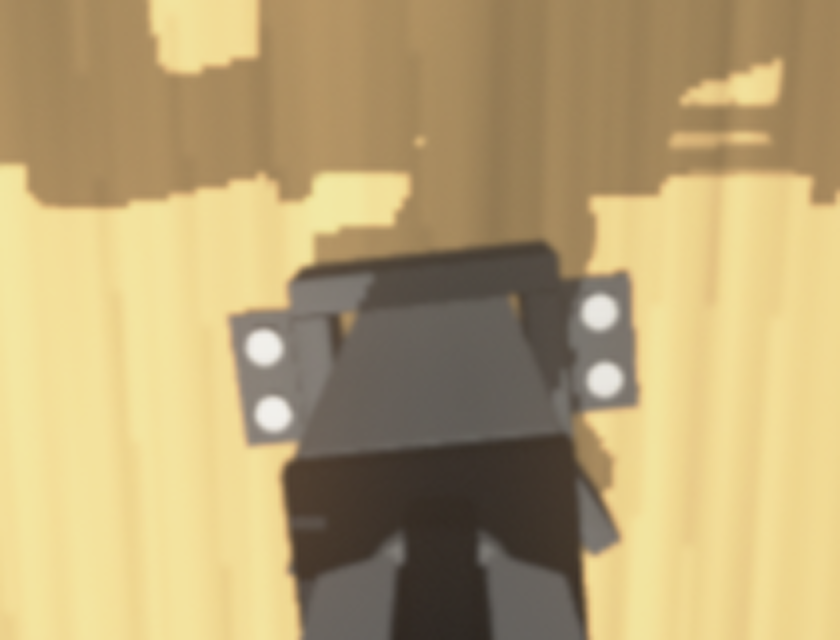

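```bash
python3 -m handwheel '{"delta_pos": [[0,0,0],[0,0,0],[0,0,0],[0,0,0],[0,0,0],[0,0,-10],[0,0,-30],[0,0,-40]], "rotation": [[0,0,-0.08],[0,0,0],[0,0,0],[0,0,0],[0,0,0],[0,0,0],[0,0,0],[0,0,0]], "claw": [1,1,-0.2,-0.4,-0.4,-0.4,-0.4,-0.4]}'; python3 - <<'E'
from tip import *
p,r=st();print(robot.get_obs()["ee_rot"])
s=cam("wrist");crop(s,"pics/w17.png",180,80,340,220,5)
np.savez("w17.npz",K=s["intrinsics"],eye=s["eye"],rot=s["rotation"],color=s["color"])
E
```

```text
time: 20.9
tool_pos: [0.5715, 0.1698, 0.2896]
ee_rot: [3.141, 0.002, 0.088]
wrist_force: [-1.2, 1.0, 0.8]
width: 0.0646
t 20.9 p [0.5715 0.1698 0.2896] R [[0.996, 0.087, -0.001], [0.087, -0.996, -0.001], [-0.002, 0.001, -1.0]] q [ 1.940e-01  1.940e-01  1.086e+00 -1.000e-03  1.864e+00  1.060e-01] F [-1.2  1.   0.8] T [-0.01  0.06 -0.02] w 0.0646
[3.14058468e+00 1.55655000e-03 8.75218986e-02]
```

View pics/w17.png

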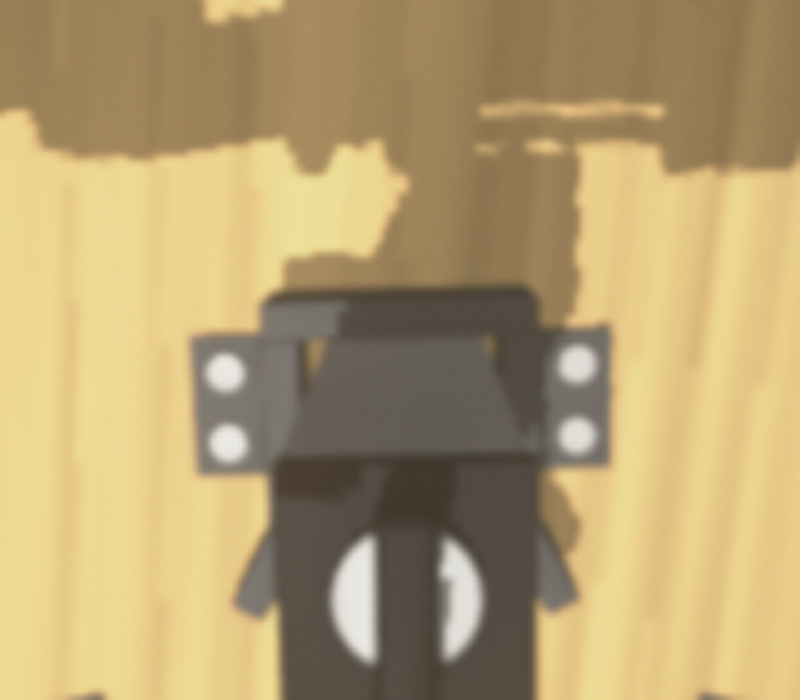

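```bash
python3 -m handwheel '{"delta_pos": [[0,0,-20],[0,0,-20],[0,0,-20],[0,-20,-20],[0,-20,0],[0,0,0],[0,0,0],[0,0,0]], "rotation": [[0,0,0],[0,0,0],[0,0,0],[0,0,0],[0,0,0],[0,0,0],[0,0,0],[0,0,0]], "claw": [-0.4,-0.4,-0.4,-0.4,-0.4,-0.4,-0.4,-0.4]}'; python3 - <<'E'
from tip import *
p,r=st()
s=cam("wrist");crop(s,"pics/w18.png",180,120,340,260,5)
np.savez("w18.npz",K=s["intrinsics"],eye=s["eye"],rot=s["rotation"],color=s["color"])
s=cam("side");cv2.imwrite("pics/s18.png",s["color"][:,:,::-1])
E
```

```text
time: 21.95
tool_pos: [0.5683, 0.2092, 0.3684]
ee_rot: [3.14, 0.001, 0.087]
wrist_force: [0.0, -1.3, 0.0]
width: 0.066
t 21.95 p [0.5683 0.2092 0.3684] R [[0.996, 0.087, -0.001], [0.087, -0.996, -0.002], [-0.001, 0.001, -1.0]] q [ 2.600e-01  2.490e-01  8.620e-01 -1.000e-03  2.031e+00  1.720e-01] F [ 0.  -1.3  0. ] T [-0.08  0.13 -0.02] w 0.066
```

View pics/w18.png

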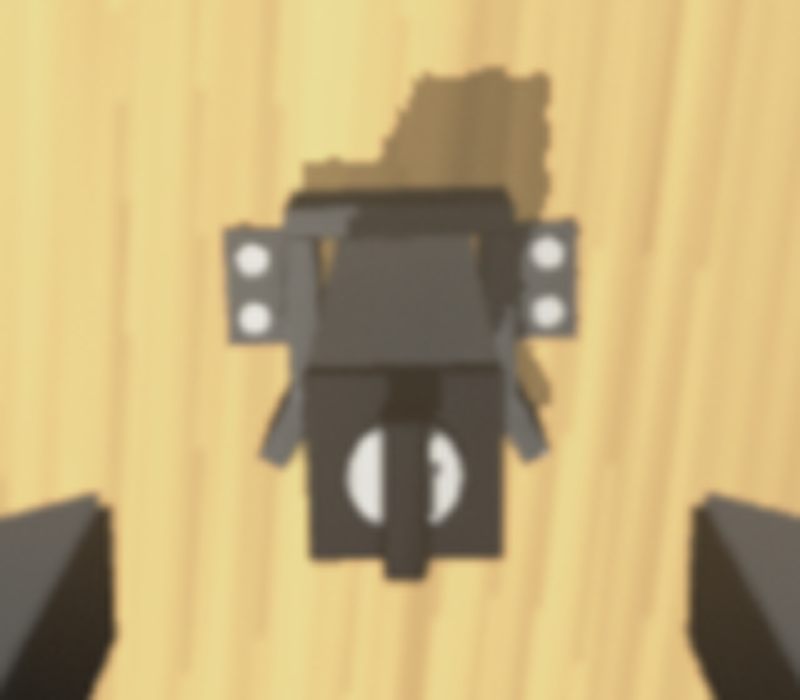

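View pics/s18.png

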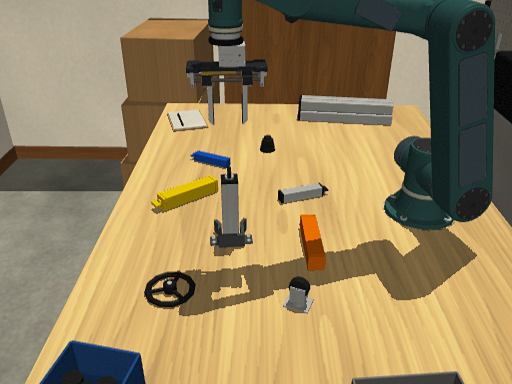

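```bash
python3 - <<'E'
from tip import *
d=np.load("w18.npz");s=dict(intrinsics=d["K"],eye=d["eye"],rotation=d["rot"])
f=lambda x,y,z: pix2plane(s,180+x/5-.5,120+y/5-.5,z)[:2]
top=np.mean([f(307,370,.2),f(502,370,.2),f(310,558,.2),f(502,556,.2)],0)
a,b=f(290,193,.04),f(508,190,.04);rim=(a+b)/2;u=(b-a)/np.linalg.norm(b-a);n=np.array([-u[1],u[0]])
print("leg top",top,"stall from rim",rim-.032*n,"rel",(top-rim+.032*n)@n,(top-rim)@u,"len",np.linalg.norm(b-a))
robot.close_job()
E
```

```text
leg top [0.57227244 0.16925348] stall from rim [0.57047262 0.17457629] rel -0.005477989671789508 0.0012502931972566576 len 0.06703713136638721
the job is handed in; nothing more can be done
```

I tipped the leg up on its foot edge and slid it into the stall until the wrist force showed it touching the back wall. I then turned the screw clockwise to its stop, backed it off about a quarter turn, let go, moved clear and handed the job in at about 22 s. The hand-in gives no verdict.

**What the last checks showed**
- **Seating:** in the last wrist picture the leg stands upright and square, and flush with the back wall as far as I could see.
- **Bottoming:** the moment at the wrist rose to 0.26 N m, and the leg began to turn with the screw. It turned back square when I unscrewed.
- **Back-off:** the wing ended about 1.55 rad off the stop, inside the 1.22 to 1.92 rad band.
- **Other samples:** the last side picture shows the handwheel, castor and bellows standing where they began.

**What disagreed**
- **Leg position in the stall:** before the screw work I measured the leg about 0.5 mm in front of its ideal spot. The final estimate put it 5.5 mm in front, still within the 8 mm limit. That estimate is weak: the same pixels measured the 72 mm stall as 67 mm wide.
- **Order of checks:** I computed the 5.5 mm figure in the same script that handed the job in, so I could not check it again first.

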